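Fold up the screening tray and hold the spring jaw open at the mark

ROBOT

A 6-joint arm with a two-finger parallel gripper is mounted at the origin on the work surface. World frame = base frame: x ahead of the robot, y to its left, z up, the work surface at z = 0. Lengths are in m, angles in rad, forces in N, time in s.
With the tool pointing down it reaches from about 0.325 to 0.9 m from the base axis. Payload 6.1 kg.
Tool frame: the origin (TCP) lies on the centre line of the jaws, within the pads' length; the fingertips stand 8 mm ahead of it and the grasp point (between the pads) lies 11 mm behind it; x points along the fingers, z is the direction in which the jaws open and shut, and the axes are right-handed (so a half turn about x gives the same grasp; the last joint's range is limited). The gripper opens to 87 mm and grips with 3 to 60 N. Pads are 19 mm wide; open, the fingers measure 117 mm over their backs; the gripper's body (75 mm by 190 mm) begins 51 mm behind the grasp point.
Start: joints at [1.058, 0.22, 1.526, -0, 1.395, -0.126], TCP at [0.236, 0.579, 0.231] pointing down, gripper open.
Joint ranges: [-2.98, 2.98], [-0.91, 2.08], [0.09, 2.57], [-1.24, 4.39], [0.2, 2.65], [-2.68, 2.68]. Speed limits (rad/s): [2.57, 2.57, 3.01, 3.14, 3.14, 3.14].

INTERFACE

Orientations are given as [roll, pitch, yaw] about the fixed x, y, z axes, in that order (R = Rz(yaw) Ry(pitch) Rx(roll)).
In Python, from plant import r, optics gives the robot as it stands.
- The arm moves only by the tool carry_out, never from a script. Its argument "commands" is a list of rows, each an object with "grip": the opening, from 0 (shut) to 1 (fully open); "slide": the shift along the tool's x, y, z in m, a list of three; "turn": the turn, a rotation vector about the tool's x, y, z in rad, a list of three. A call has 1 to 20 rows; each row is the pose to reach, as a shift and turn from the pose commanded when the call began, along the tool's axes at that moment; what a row does not reach only later rows make up. A row lasts 1/12 s, in which the tool goes at most 41.7 mm and 7.16 degrees, less where a joint would pass 70% of its speed; a pose out of reach is approached as far as the arm can. A call with a gripper value outside its range is refused whole. The fingers move at their own pace and stop on an object; "squeeze" is the grip in N (left out, the last holds). Time passes only in rows, so rows that repeat a pose let the fingers close. It gives the time, the measured TCP pose, the force and the opening at its end, in the units of the state.
- r.sense(): the state, without advancing time (a new reading comes with each control period).
- optics.read_camera(name): name is "scene" or "top"; returns the picture (480x640x3 uint8, red, green, blue); there is no depth.
- optics.camera_params(name): a dict with "fov_y" (degrees; the focal length in pixels is half the picture's height over the tangent of half this angle, whatever the lens; pixels are square), "cx", "cy" (the principal point, pixels), "k1" (the pictures are not rectified: a ray, as slopes to the right and down, at radius r is drawn at 1 + k1 r^2 times it, then the intrinsics apply), "world_to_cam" (4x4, takes a point from world to camera coordinates). Camera axes: x right, y up, looking along -z (the intrinsics and any distortion apply to the point x, -y, -z); pixel columns grow to the right and rows downward; lengths in m; the calibration is good to about 2 mm. A picture is of the moment at which its call begins. camera_params takes no time and is no camera call.
- r.finish_job(): hands the job in, once; it reports no verdict.
The state is a dict: "time": time; "q": joint angles; "qvel": joint speeds; "joint_torque": joint torques, N m; "tool_pos": TCP position; "eef_rot": TCP orientation; "wrist_force": force on the tool from outside, world axes, zero at the start; "wrist_torque": the same for the moment, N m; "opening": finger opening in m.
Only numpy, scipy, OpenCV 4.12 (cv2) and the standard library are available. Lean on these libraries where they do the work, as an engineer would, in place of code of your own. Each camera call takes 0.05 s, during which the arm holds its last target.

TASK

On the bench fixture, fold the three half-raised sheet-metal walls of the screening tray fully upright, then pull the spring-loaded slide out by its black handle until its pointer lines up with the fin of the small brass rider, and keep holding it there: a colleague will drop the circuit board in, so finish with the gripper still holding the slide at the mark and do not let go. The walls must stay upright, and leave the loose things on the bench where they lie.

Things in the scene. Friction and masses are not known exactly. Their poses are not given: they have to be found in the camera images.
- fixture: bench fixture, fixed: long dark steel block, 45 mm high; origin on the table under the tray's middle; z up, y lengthways from handle to tray. Tray part (y -38..38 mm, 56 wide): sheet-metal tray, floor 62 x 78, its top 45 above the table, with three hinged walls 2.5 thick, 35 high. Rail part (y -40..-176, 64 wide, 45 high) carries the slide; steel bridge over it at y = -62, top 64 above the table.
- wall_near (a joint): hinged wall on the fixture's -x side, 74 mm long (y -37..37), hinge line at fixture x = -31 mm, 45 mm above the table. 0 = level, pointing outward; 1.571 rad = upright, at a stop. Starts at 0.35 to 0.8. Stays where it is left (about 1.2 N at the free edge moves it); can be pushed up from outside with the shut fingers.
- wall_far (a joint): the same for the wall on the fixture's +x side, hinge line at fixture x = +31 mm
- wall_end (a joint): the same for the wall at the fixture's +y end, 58 mm long, hinge line at fixture y = +39 mm, x from -29 to +29 mm. The -y end of the tray has no wall: the slide comes in there.
- wall_near_edge (a point): middle of the free edge (the edge away from the hinge, 35 mm from it) of that wall
- wall_far_edge (a point): middle of the free edge (the edge away from the hinge, 35 mm from it) of that wall
- wall_end_edge (a point): middle of the free edge (the edge away from the hinge, 35 mm from it) of that wall
- slide (a joint): travel of the spring-return slide, m: 0 = home, grows as it is drawn out along the fixture's -y, end stop at 0.058. The spring pulls it home with 4.5 N at 0 and 1.5 N more every 10 mm. A flat steel bar with a jaw at one end (inside the tray) and the pull handle near the other.
- handle (a point): pull handle of the slide: a black upright block, 14 mm thick along the fixture's y, 44 mm wide along its x, from 55 to 97 mm above the table; this point is at its middle in x and y, 79 mm above the table. Free all round for fingers above 65 mm.
- pointer (a point): tip of the slide's pointer: a thin steel tab 3 mm thick that sticks out to the fixture's +x side of the slide bar, 27 mm from the handle's middle towards the tray, 52 mm above the table; moves with the slide
- mark (a point): the mark: tip of the thin fin (3 mm) of the small brass rider (18 x 14 mm, 14 mm high), fixed on the +x edge of the fixture's rail, 52 mm above the table; axes as the fixture's. The slide is at the mark when the pointer tip and this tip are level along the fixture's y (25 to 45 mm of travel).
- board: small green circuit board 48 x 56 x 3 mm with parts on it up to 11 mm high, lying beside the fixture; loose, to be left alone; origin at its underside centre
- cover: bare sheet-metal cover strip 42 x 150 x 4 mm lying flat beside the fixture; loose, to be left alone; origin at its underside centre
- pliers: steel pliers, about 155 mm long, 10 mm high, lying flat; loose, to be left alone; origin at its underside near the middle
- screwdriver: black-handled screwdriver, 160 mm long, lying flat; loose, to be left alone; origin at its underside near the middle
- tweezers: tweezers, 130 mm long, lying flat; loose, to be left alone; origin at its underside near the middle
- dish: round aluminium dish of screws, 68 mm across, 18 mm high; loose, to be left alone; origin at its underside centre
- flask: small grey bottle standing up beyond the fixture, 34 mm across, 75 mm high; loose, to be left alone; origin at its underside centre
- connector: loose connector: flat plate 50 x 36 mm with a round socket, 26 mm high; loose, to be left alone; origin at its underside centre

How it is judged:
By the outcome, as a careful person would: the job done as asked, in the order asked, and still so for the second after the job is handed in, while the arm keeps its last pose, push and grip.
It also fails if it takes over 61 s, if anything falls off the work surface, if the arm or the gripper's body presses on something with over 40 N, if the wrist force passes 120 N, or if a joint passes its speed limit or range.

## Working session

There is one attempt and no reset: what is moved stays moved. The work goes in short steps, Python scripts to look and compute and a tool call to move; the robot and the scene stay as the last step left them, time stands still between calls to the robot, and variables do not carry over. Pictures are saved under pics/ and viewed, and the job is handed in when it is done.

Besides the shell and the picture viewer there is one more tool, called in YAML: its name, and indented under it one key for each argument. carry_out: Moves the arm, as the interface text tells. Its arguments: {"type":"object","properties":{"commands":{"type":"array","items":{"type":"object","properties":{"grip":{"type":"number"},"slide":{"type":"array","items":{"type":"number"}},"turn":{"type":"array","items":{"type":"number"}}}}},"squeeze":{"type":"number"}},"required":["commands"]}

```bash
ls; mkdir -p pics; python3 - <<'E'
from plant import r, optics
import cv2
for n in("scene","top"):
    im=optics.read_camera(n); cv2.imwrite(f"pics/{n}0.png",im[:,:,::-1])
    print(n,optics.camera_params(n))
print(r.sense())
E
```

```text
pics
scene {'fov_y': 45.983656074344864, 'cx': 321.7107174430885, 'cy': 239.25863717477935, 'k1': -0.14893315584394742, 'world_to_cam': array([[-0.88690905,  0.46193231, -0.00329765,  0.49926589],
       [-0.35510128, -0.6771931 ,  0.64444751,  0.13777399],
       [ 0.29545798,  0.57273733,  0.76464144, -1.73702817],
       [ 0.        ,  0.        ,  0.        ,  1.        ]])}
top {'fov_y': 47.85471059524339, 'cx': 317.1746698014612, 'cy': 238.46764787743984, 'k1': -0.05828931515938585, 'world_to_cam': array([[-0.00128727, -0.99996304, -0.00850096,  0.00244357],
       [ 0.98603496, -0.00268495,  0.16651684, -0.56011914],
       [-0.16653351, -0.00816789,  0.98600197, -1.08675295],
       [ 0.        ,  0.        ,  0.        ,  1.        ]])}
{'time': 0.1, 'q': array([ 1.05786639e+00,  2.21187616e-01,  1.52750139e+00, -7.08363845e-05,
        1.39469524e+00, -1.26080079e-01]), 'qvel': array([ 0.00035246, -0.00219608, -0.00310749,  0.00042097, -0.00095026,
        0.00246955]), 'joint_torque': array([ 1.95465502e-03, -4.95943952e+01, -3.88519621e+01,  7.02745887e-02,
        5.14773361e-02, -2.05084103e-05]), 'tool_pos': array([0.23553652, 0.57832372, 0.22951916]), 'eef_rot': array([ 3.05440733,  1.56900338, -2.04481903]), 'wrist_force': array([-1.04158934, -0.33207502, -0.40748327]), 'wrist_torque': array([ 0.0187333 , -0.01743767,  0.01814554]), 'opening': 0.08709975910152395}
```

View pics/scene0.png

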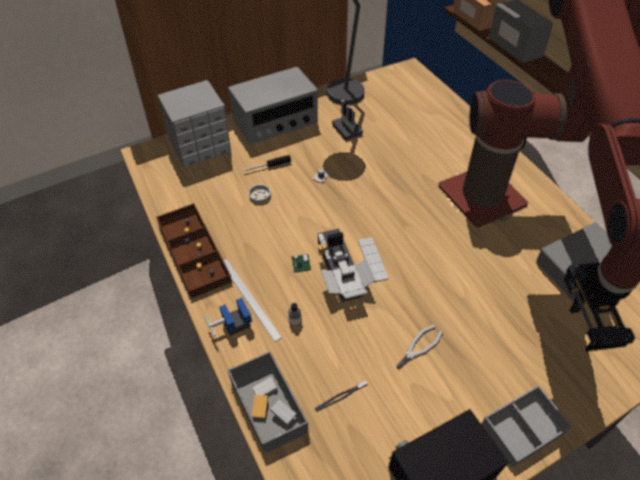

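View pics/top0.png

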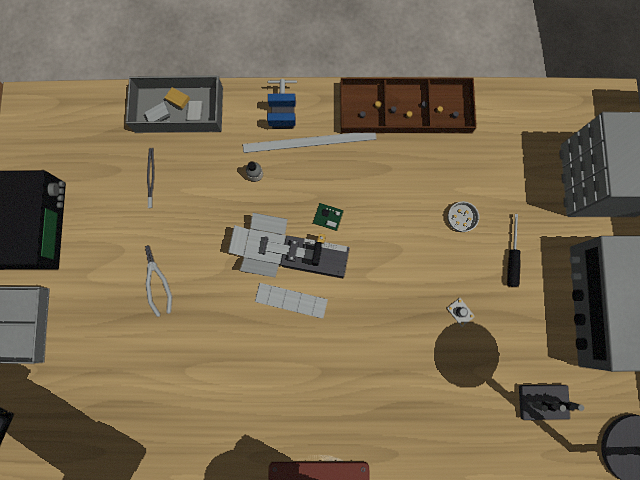

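The top view shows the fixture around (285,245), with the handle end at right (345,262) and the tray at left. A light strip lies at (290,300), the board at (328,216) and the bottle at (253,170). I'll enlarge both views.

```bash
python3 - <<'E'
import cv2
t=cv2.imread("pics/top0.png"); s=cv2.imread("pics/scene0.png")
cv2.imwrite("pics/topc.png",cv2.resize(t[195:330,210:370],None,fx=5,fy=5,interpolation=cv2.INTER_CUBIC)[:600])
cv2.imwrite("pics/topc.png",cv2.resize(t[200:320,210:370],None,fx=5,fy=5,interpolation=cv2.INTER_CUBIC))
cv2.imwrite("pics/scenec.png",cv2.resize(s[220:320,285:405],None,fx=6,fy=6,interpolation=cv2.INTER_CUBIC))
E
```

```text
(no output)
```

View pics/topc.png

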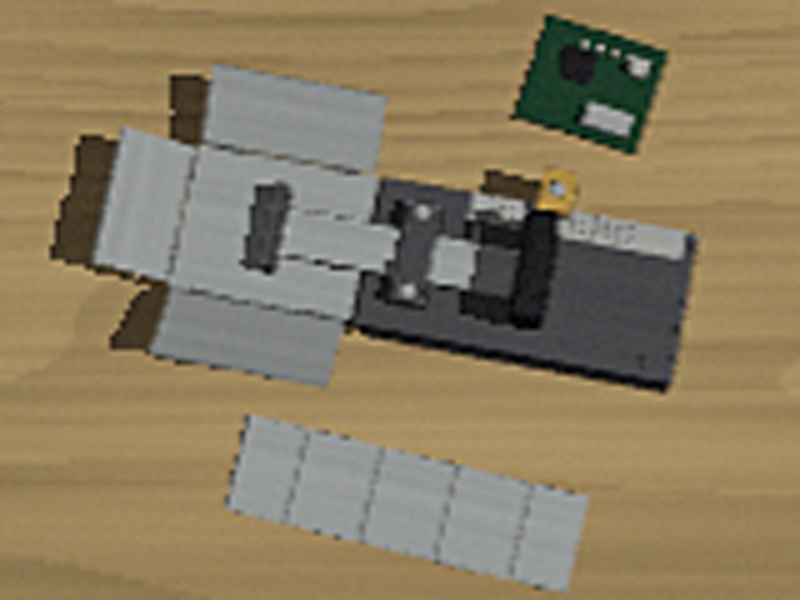

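View pics/scenec.png

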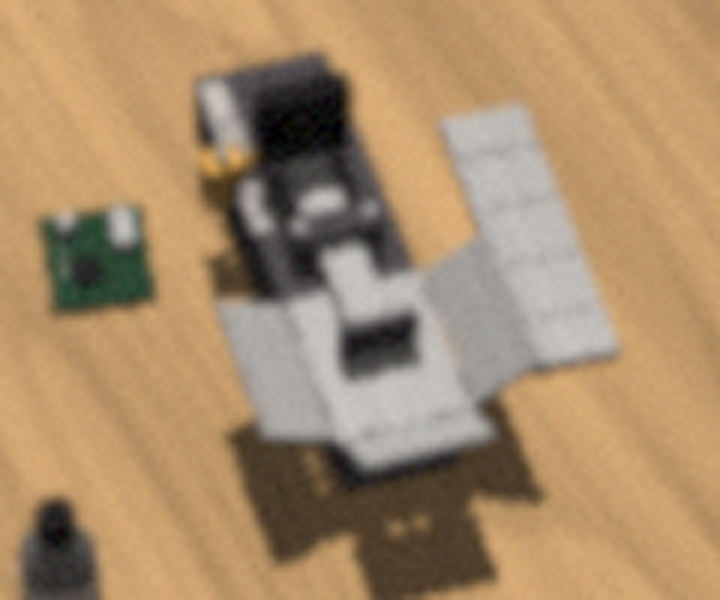

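```bash
cat > h.py <<'E'
import numpy as np
from plant import r, optics
from scipy.optimize import least_squares
P={n:optics.camera_params(n) for n in("scene","top")}
def proj(n,p):
    p=np.atleast_2d(p);c=P[n];W=c["world_to_cam"]
    q=p@W[:3,:3].T+W[:3,3]
    f=240/np.tan(np.radians(c["fov_y"])/2)
    u=q[:,0]/-q[:,2];v=-q[:,1]/-q[:,2];s=1+c["k1"]*(u*u+v*v)
    return np.c_[c["cx"]+f*u*s,c["cy"]+f*v*s]
def atz(n,px,z):
    return least_squares(lambda a:(proj(n,[a[0],a[1],z])-px).ravel(),[.5,0]).x
def F2W(pose,p):
    x,y,a=pose;p=np.atleast_2d(p);c,s=np.cos(a),np.sin(a)
    return np.c_[x+c*p[:,0]-s*p[:,1],y+s*p[:,0]+c*p[:,1],p[:,2]]
def W2F(pose,p):
    x,y,a=pose;p=np.atleast_2d(p)-[x,y];c,s=np.cos(a),np.sin(a)
    return np.c_[c*p[:,0]+s*p[:,1],-s*p[:,0]+c*p[:,1]]
E
cat > fit.py <<'E'
from h import *
T=lambda u,v:(np.array([u,v])+.5)/5-.5+[210,200]
S=lambda u,v:(np.array([u,v])+.5)/6-.5+[285,220]
def model(a):
    m=1e-3;c,s=np.cos,np.sin;n,f,e=a[3:6]
    G=lambda *l:np.array(l)*m
    nr=lambda y:G(-31-35*c(n),y,45+35*s(n))
    fr=lambda y:G(31+35*c(f),y,45+35*s(f))
    en=lambda x:G(x,39+35*c(e),45+35*s(e))
    return [("top",T(692,235),G(32,-176,45)),("top",T(668,378),G(-32,-176,45)),
    ("top",T(170,288),G(-31,39,45)),("top",T(200,145),G(31,39,45)),
    ("top",T(213,66),fr(37)),("top",T(386,95),fr(-37)),("top",T(150,353),nr(37)),("top",T(328,385),nr(-37)),
    ("top",T(125,128),en(29)),("top",T(95,263),en(-29)),
    ("scene",S(197,80),G(32,-176,45)),("scene",S(322,55),G(-32,-176,45)),
    ("scene",S(218,300),fr(-37)),("scene",S(262,437),fr(37)),
    ("scene",S(540,358),nr(37)),
    ("scene",S(362,473),en(29)),("scene",S(493,433),en(-29)),]
def res(a):
    return np.array([(proj(n,F2W(a[:3],p))[0]-px) for n,px,p in model(a)])
o=least_squares(lambda a:res(a).ravel(),[.56,.1,-.17,.5,.5,.5],loss="soft_l1")
print(np.round(o.x,4)); print(np.round(res(o.x),1).tolist())
pose=o.x[:3]
print("handle top mid(97)",W2F(pose,atz("top",T(535,268),.097))*1e3)
for n,uv in(("riderTop",(560,185)),("rider lo",(557,205))):
    print(n,W2F(pose,atz("top",T(*uv),.055))*1e3)
print("board",atz("top",T(590,85),.003),"cover",W2F(pose,atz("top",T(247,415),.004))*1e3,W2F(pose,atz("top",T(588,493),.004))*1e3)
print("cover b",W2F(pose,atz("top",T(570,590),.004))*1e3, "flask", W2F(pose,atz("top",[254,178],.0))*1e3)
E
python3 fit.py
```

```text
[ 0.545   0.1124 -0.1865  0.5647  0.4443  0.6105]
[[1.6, -0.4], [1.0, 1.0], [-0.5, -0.3], [-0.5, -0.3], [-0.0, -0.3], [0.0, 0.2], [0.1, -0.3], [-0.1, -0.1], [-0.4, -0.3], [-0.3, -0.1], [-0.7, -0.3], [0.3, -1.2], [-0.4, 0.3], [0.7, -0.2], [0.1, 0.6], [0.5, -0.9], [0.5, 0.2]]
handle top mid(97) [[  -2.26406704 -112.70020282]]
riderTop [[  39.6817464  -115.01977931]]
rider lo [[  31.15542455 -115.33580204]]
board [ 0.61613016 -0.0212422 ] cover [[-74.9947224    0.64471186]] [[ -80.87507703 -149.59310762]]
cover b [[-122.7375695  -149.52888329]] flask [[151.93399664  59.31315638]]
```

```bash
python3 - <<'E'
import cv2
t=cv2.imread("pics/top0.png"); s=cv2.imread("pics/scene0.png")
cv2.imwrite("pics/topd.png",cv2.resize(t[230:270,290:340],None,fx=14,fy=14,interpolation=cv2.INTER_CUBIC))
cv2.imwrite("pics/scened.png",cv2.resize(s[228:268,310:360],None,fx=14,fy=14,interpolation=cv2.INTER_CUBIC))
E
```

```text
(no output)
```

View pics/topd.png

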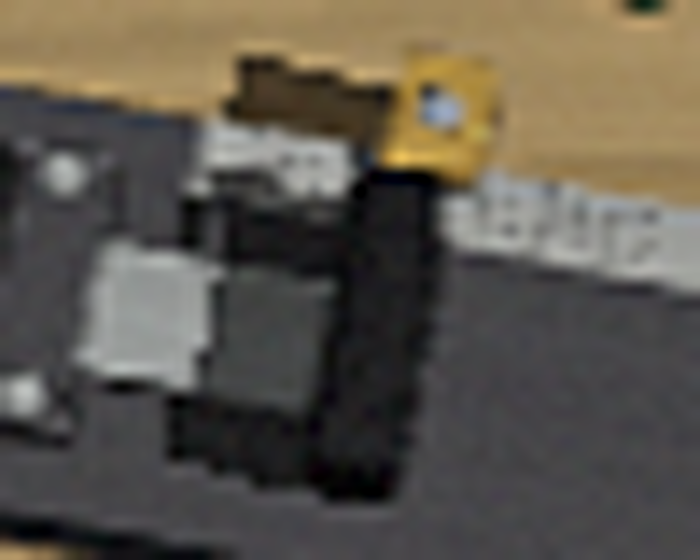

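View pics/scened.png

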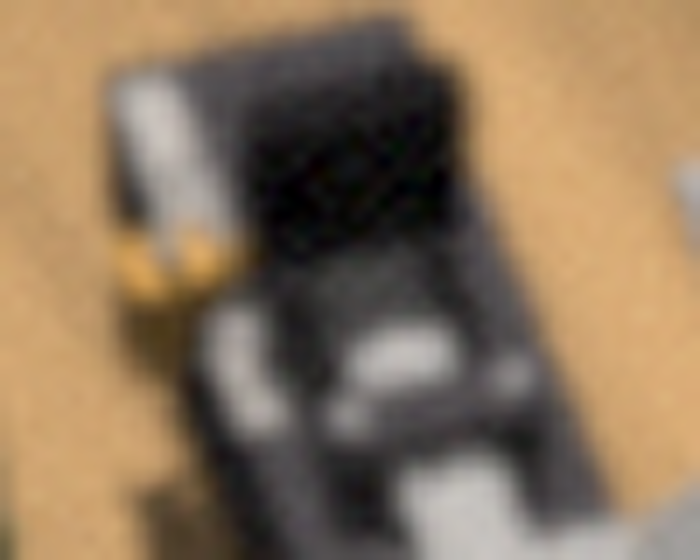

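```bash
cat > ov.py <<'E'
from h import *
import cv2
def overlay(n,img,pose,pts,x0,y0,w,h,k,out):
    c=cv2.resize(img[y0:y0+h,x0:x0+w],None,fx=k,fy=k,interpolation=cv2.INTER_CUBIC)
    for col,pl in pts:
        q=(proj(n,F2W(pose,np.array(pl)*1e-3))-[x0,y0]+.5)*k-.5
        cv2.polylines(c,[np.round(q).astype(int)],False,col,1)
    cv2.imwrite(out,c)
def boxtop(x0,x1,y0,y1,z): return [(x0,y0,z),(x1,y0,z),(x1,y1,z),(x0,y1,z),(x0,y0,z)]
def std(hy,my):
    return [((0,255,0),boxtop(-32,32,-176,-40,45)),((0,0,255),boxtop(-22,22,hy-7,hy+7,97)),((0,0,255),boxtop(-22,22,hy-7,hy+7,55)),
     ((255,0,255),boxtop(8,25,hy+25.5,hy+28.5,52)),((255,255,0),boxtop(32,46,my-9,my+9,59)),((255,0,0),boxtop(-31,31,-39,39,45)),((0,255,255),boxtop(-30,30,-68,-56,64))]
E
python3 - <<'E'
from ov import *
pose=[.545,.1124,-.1865]
W=P["top"]["world_to_cam"];print(-W[:3,:3].T@W[:3,3])
for n,a in(("top",(250,225,110,60,7)),("scene",(310,228,70,60,10))):
    overlay(n,cv2.imread(f"pics/{n}0.png"),pose,std(-112,-115),*a,f"pics/ov_{n}.png")
E
```

```text
[ 0.37131942 -0.00793689  1.16483059]
```

View pics/ov_top.png

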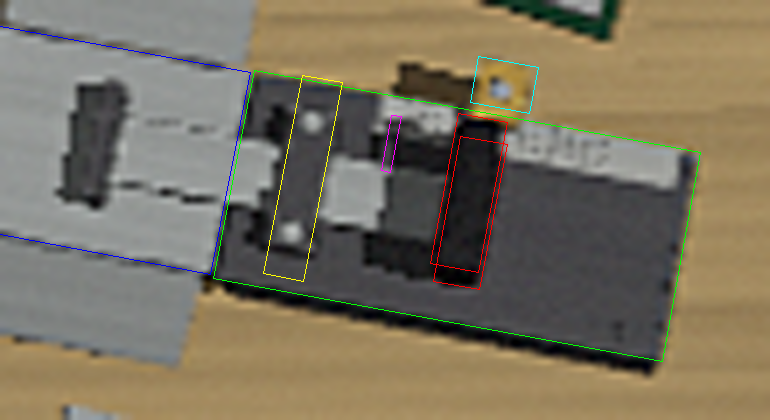

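View pics/ov_scene.png

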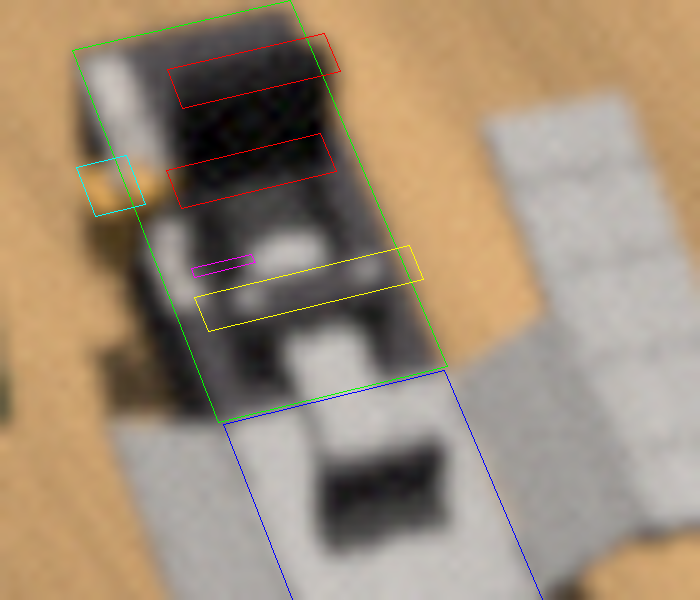

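```bash
cat > go.py <<'E'
from h import *
import sys
from scipy.spatial.transform import Rotation as R
pose=np.array([.545,.1124,-.1865])
def state():
    s=r.sense(); return s,R.from_euler("xyz",s["eef_rot"]).as_matrix()
def target(sign=1):
    a=pose[2]; z=sign*np.array([-np.sin(a),np.cos(a),0]); x=np.array([0,0,-1.]); return np.c_[x,np.cross(z,x),z]
def rep(goal=None,sign=1):
    s,M=state(); p=s["tool_pos"]
    print("t",round(s["time"],2),"q",np.round(s["q"],2),"open",round(s["opening"],4),"Ffix",np.round(F2W([0,0,-pose[2]],s["wrist_force"]),1))
    print("tcp fix mm",np.round(W2F(pose,p[:2])*1e3,1),round(p[2]*1e3,1))
    Fx=np.array([[np.cos(pose[2]),-np.sin(pose[2]),0],[np.sin(pose[2]),np.cos(pose[2]),0],[0,0,1]])
    print("tool axes in fixture (cols)\n",np.round(Fx.T@M,3).tolist())
    if goal is not None:
        g=F2W(pose,np.array(goal)*1e-3)[0]
        print("slide",np.round(M.T@(g-p),4),"turn",np.round(R.from_matrix(M.T@target(sign)).as_rotvec(),3))
E
python3 -c "
from go import *
rep([95,0,110],1);rep([95,0,110],-1)"
```

```text
t 0.1 q [ 1.06  0.22  1.53 -0.    1.39 -0.13] open 0.0871 Ffix [[-1.  -0.5 -0.4]]
tcp fix mm [[-390.5  400.5]] 229.5
tool axes in fixture (cols)
 [[-0.001, -0.98, 0.199], [-0.002, 0.199, 0.98], [-1.0, 0.0, -0.002]]
slide [ 0.12   -0.5555 -0.2956] turn [-0.2   -0.002 -0.   ]
t 0.1 q [ 1.06  0.22  1.53 -0.    1.39 -0.13] open 0.0871 Ffix [[-1.  -0.5 -0.4]]
tcp fix mm [[-390.5  400.5]] 229.5
tool axes in fixture (cols)
 [[-0.001, -0.98, 0.199], [-0.002, 0.199, 0.98], [-1.0, 0.0, -0.002]]
slide [ 0.12   -0.5555 -0.2956] turn [ 2.941 -0.     0.003]
```

carry_out:
  commands:
    - {"grip": 0,"slide": [0,-0.278,-0.148],"turn": [-0.1,0,0]}
    - {"grip": 0,"slide": [0,-0.555,-0.296],"turn": [-0.2,0,0]}
    - {"grip": 0,"slide": [0,-0.555,-0.296],"turn": [-0.2,0,0]}
    - {"grip": 0,"slide": [0,-0.555,-0.296],"turn": [-0.2,0,0]}
    - {"grip": 0,"slide": [0,-0.555,-0.296],"turn": [-0.2,0,0]}
    - {"grip": 0,"slide": [0,-0.555,-0.296],"turn": [-0.2,0,0]}
    - {"grip": 0,"slide": [0,-0.555,-0.296],"turn": [-0.2,0,0]}
    - {"grip": 0,"slide": [0,-0.555,-0.296],"turn": [-0.2,0,0]}
    - {"grip": 0,"slide": [0,-0.555,-0.296],"turn": [-0.2,0,0]}
    - {"grip": 0,"slide": [0,-0.555,-0.296],"turn": [-0.2,0,0]}
    - {"grip": 0,"slide": [0,-0.555,-0.296],"turn": [-0.2,0,0]}
    - {"grip": 0,"slide": [0,-0.555,-0.296],"turn": [-0.2,0,0]}
    - {"grip": 0,"slide": [0,-0.555,-0.296],"turn": [-0.2,0,0]}
    - {"grip": 0,"slide": [0,-0.555,-0.296],"turn": [-0.2,0,0]}
    - {"grip": 0,"slide": [0,-0.555,-0.296],"turn": [-0.2,0,0]}
    - {"grip": 0,"slide": [0,-0.555,-0.296],"turn": [-0.2,0,0]}
    - {"grip": 0,"slide": [0,-0.555,-0.296],"turn": [-0.2,0,0]}

```text
time: 1.52
tool_pos: [0.6388, 0.0928, 0.2294]
eef_rot: [1.896, 1.569, -3.008]
wrist_force: [0.9, 1.3, 0.0]
opening: 0.0007
```

```bash
python3 -c "
from go import *
import cv2
rep([95,0,60],1)
for n in('top','scene'):
    cv2.imwrite(f'pics/{n}1.png',optics.read_camera(n)[:,:,::-1])
"
```

```text
t 1.52 q [ 0.02  0.27  1.47 -0.    1.4  -1.36] open 0.0007 Ffix [[0.7 1.5 0. ]]
tcp fix mm [[95.9 -1.9]] 229.4
tool axes in fixture (cols)
 [[-0.002, -1.0, 0.004], [-0.001, 0.004, 1.0], [-1.0, 0.002, -0.001]]
slide [0.1694 0.0006 0.002 ] turn [-0.004 -0.001 -0.002]
```

View pics/scene1.png

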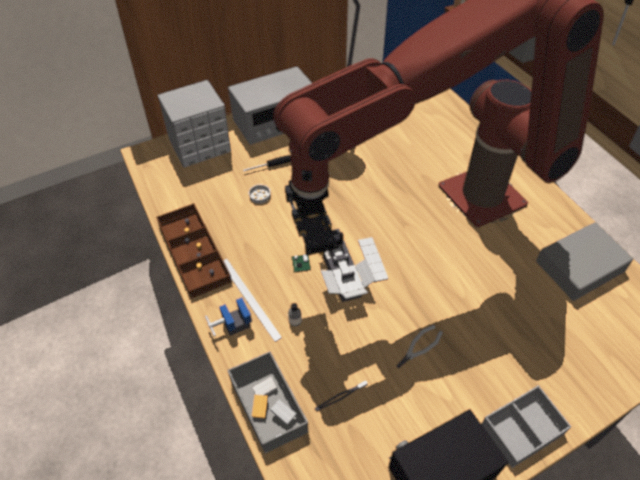

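View pics/top1.png

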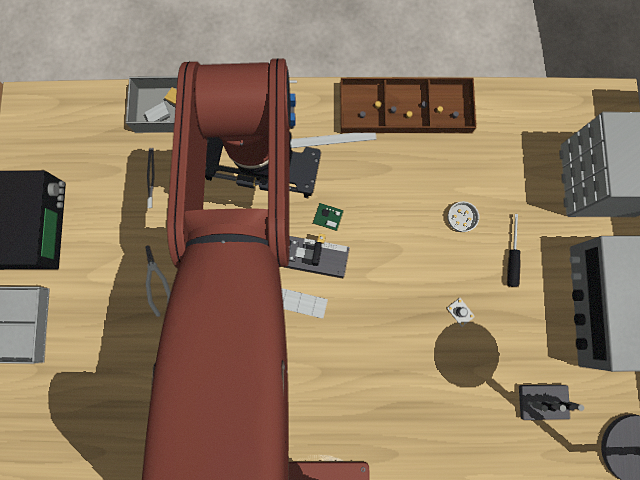

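The gripper has reached the far side, beyond the wall and clear of it (scene view, fingers near (320,235)). Next I'll descend and push the far wall up.

carry_out:
  commands:
    - {"grip": 0,"slide": [0.04,0,0.002]}
    - {"grip": 0,"slide": [0.08,0,0.002]}
    - {"grip": 0,"slide": [0.12,0,0.002]}
    - {"grip": 0,"slide": [0.155,0,0.002]}
    - {"grip": 0,"slide": [0.169,0,0.002]}
    - {"grip": 0,"slide": [0.169,0.01,0.002]}
    - {"grip": 0,"slide": [0.169,0.02,0.002]}
    - {"grip": 0,"slide": [0.169,0.026,0.002]}
    - {"grip": 0,"slide": [0.169,0.032,0.002]}
    - {"grip": 0,"slide": [0.169,0.038,0.002]}
    - {"grip": 0,"slide": [0.169,0.044,0.002]}
    - {"grip": 0,"slide": [0.169,0.048,0.002]}
    - {"grip": 0,"slide": [0.169,0.048,0.002]}

```text
validation failed for argument at $.co...
```

```bash
python3 -c "
from go import *
rep([43,0,60],1)
"
```

```text
t 1.62 q [ 0.03  0.27  1.47  0.    1.4  -1.36] open 0.0001 Ffix [[-1.  -1.  -0.2]]
tcp fix mm [[93.9  0.7]] 229.7
tool axes in fixture (cols)
 [[-0.002, -1.0, 0.001], [0.0, 0.001, 1.0], [-1.0, 0.002, 0.0]]
slide [ 0.1698  0.0505 -0.0008] turn [-0.001  0.    -0.002]
```

carry_out:
  commands:
    - {"grip": 0,"slide": [0.04,0,0],"turn": [0,0,0]}
    - {"grip": 0,"slide": [0.08,0,0],"turn": [0,0,0]}
    - {"grip": 0,"slide": [0.12,0,0],"turn": [0,0,0]}
    - {"grip": 0,"slide": [0.155,0,0],"turn": [0,0,0]}
    - {"grip": 0,"slide": [0.169,0,0],"turn": [0,0,0]}
    - {"grip": 0,"slide": [0.169,0.01,0],"turn": [0,0,0]}
    - {"grip": 0,"slide": [0.169,0.02,0],"turn": [0,0,0]}
    - {"grip": 0,"slide": [0.169,0.026,0],"turn": [0,0,0]}
    - {"grip": 0,"slide": [0.169,0.032,0],"turn": [0,0,0]}
    - {"grip": 0,"slide": [0.169,0.038,0],"turn": [0,0,0]}
    - {"grip": 0,"slide": [0.169,0.044,0],"turn": [0,0,0]}
    - {"grip": 0,"slide": [0.169,0.047,0],"turn": [0,0,0]}
    - {"grip": 0,"slide": [0.169,0.047,0],"turn": [0,0,0]}

```text
time: 2.7
tool_pos: [0.5927, 0.1053, 0.064]
eef_rot: [-1.261, 1.567, 0.124]
wrist_force: [1.7, -0.5, 0.9]
opening: 0.0003
```

```bash
python3 -c "
from go import *
import cv2
rep([43,0,60],1)
for n in('scene',):
    i=optics.read_camera(n)[:,:,::-1];cv2.imwrite(f'pics/{n}2.png',cv2.resize(i[200:320,250:410],None,fx=5,fy=5,interpolation=2))
"
```

```text
t 2.7 q [ 0.04  0.33  1.72  0.    1.08 -1.34] open 0.0003 Ffix [[ 1.7 -0.1  0.9]]
tcp fix mm [[48.2  1.9]] 64.0
tool axes in fixture (cols)
 [[0.003, -1.0, -0.001], [0.001, -0.001, 1.0], [-1.0, -0.003, 0.001]]
slide [ 0.004   0.0052 -0.0019] turn [0.001 0.001 0.003]
```

View pics/scene2.png

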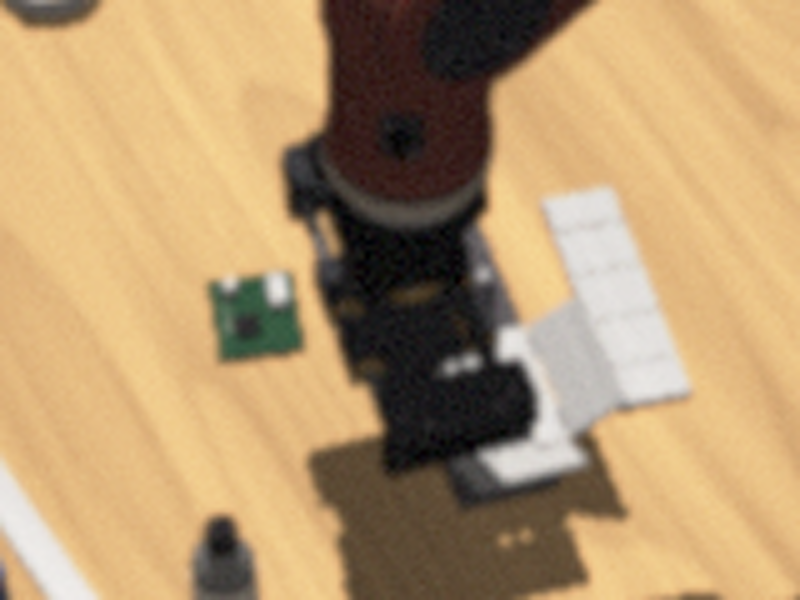

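The hand hides the far wall in this view. I'll push on in small steps and watch the wrist force.

carry_out:
  commands:
    - {"grip": 0,"slide": [0,0.002,0],"turn": [0,0,0]}
    - {"grip": 0,"slide": [0,0.004,0],"turn": [0,0,0]}
    - {"grip": 0,"slide": [0,0.005,0],"turn": [0,0,0]}
    - {"grip": 0,"slide": [0,0.005,0],"turn": [0,0,0]}

```text
time: 3.08
tool_pos: [0.589, 0.1052, 0.0618]
eef_rot: [-1.356, 1.566, 0.028]
wrist_force: [8.9, 0.8, -2.0]
opening: 0.0006
```

```bash
python3 -c "
from go import *
rep([43,0,60],1)
"
```

```text
t 3.08 q [ 0.05  0.33  1.73 -0.    1.08 -1.34] open 0.0006 Ffix [[ 8.6  2.5 -2. ]]
tcp fix mm [[44.6  1.1]] 61.8
tool axes in fixture (cols)
 [[0.005, -1.0, 0.0], [0.001, 0.0, 1.0], [-1.0, -0.005, 0.001]]
slide [ 0.0018  0.0016 -0.0011] turn [-0.     0.001  0.005]
```

carry_out:
  commands:
    - {"grip": 0,"slide": [0,0.001,0],"turn": [0,0,0]}
    - {"grip": 0,"slide": [0,0.0015,0],"turn": [0,0,0]}
    - {"grip": 0,"slide": [0,-0.003,0],"turn": [0,0,0]}
    - {"grip": 0,"slide": [0,-0.02,0],"turn": [0,0,0]}
    - {"grip": 0,"slide": [0,-0.043,0],"turn": [0,0,0]}
    - {"grip": 0,"slide": [0,-0.043,0.04],"turn": [0,0,0]}
    - {"grip": 0,"slide": [0,-0.043,0.08],"turn": [0,0,0]}
    - {"grip": 0,"slide": [0,-0.043,0.103],"turn": [0,0,0]}
    - {"grip": 0,"slide": [0,-0.003,0.103],"turn": [0,0,0]}
    - {"grip": 0,"slide": [0,0.03,0.103],"turn": [0,0,0]}
    - {"grip": 0,"slide": [0,0.043,0.103],"turn": [0,0,0]}
    - {"grip": 0,"slide": [0,0.043,0.103],"turn": [0,0,0]}

```text
time: 4.08
tool_pos: [0.5585, 0.2151, 0.0589]
eef_rot: [1.926, 1.563, -2.97]
wrist_force: [-0.2, -0.2, 0.1]
opening: 0.0006
```

```bash
python3 -c "
from go import *
import cv2
rep([0,60,60],1)
for n in('scene',):
    i=optics.read_camera(n)[:,:,::-1];cv2.imwrite(f'pics/{n}3.png',cv2.resize(i[200:320,250:410],None,fx=5,fy=5,interpolation=2))
"
```

```text
t 4.08 q [ 0.24  0.34  1.72  0.    1.09 -1.15] open 0.0006 Ffix [[-0.2 -0.3  0.1]]
tcp fix mm [[ -5.7 103.4]] 58.9
tool axes in fixture (cols)
 [[-0.007, -1.0, -0.002], [-0.003, -0.002, 1.0], [-1.0, 0.007, -0.003]]
slide [-0.001  -0.0056 -0.0434] turn [ 0.002 -0.003 -0.007]
```

View pics/scene3.png

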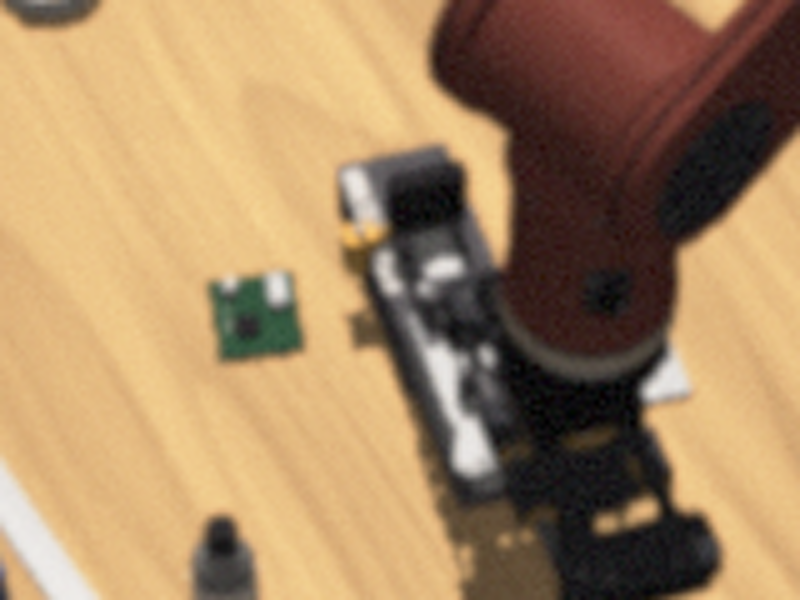

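The far wall now stands upright, seen edge-on as the bright strip (420,320)–(480,470). Next is the end wall.

carry_out:
  commands:
    - {"grip": 0,"slide": [0,-0.005,-0.015],"turn": [0,0,0]}
    - {"grip": 0,"slide": [0,-0.005,-0.022],"turn": [0,0,0]}
    - {"grip": 0,"slide": [0,-0.005,-0.028],"turn": [0,0,0]}
    - {"grip": 0,"slide": [0,-0.005,-0.034],"turn": [0,0,0]}
    - {"grip": 0,"slide": [0,-0.005,-0.039],"turn": [0,0,0]}
    - {"grip": 0,"slide": [0,-0.005,-0.042],"turn": [0,0,0]}
    - {"grip": 0,"slide": [0,-0.005,-0.042],"turn": [0,0,0]}

```text
time: 4.72
tool_pos: [0.5627, 0.1718, 0.0629]
eef_rot: [-1.119, 1.568, 0.264]
wrist_force: [1.9, 1.5, 2.8]
opening: 0.0005
```

```bash
python3 -c "
from go import *
rep([0,57,60],1)
"
```

```text
t 4.72 q [ 0.16  0.31  1.76  0.    1.07 -1.22] open 0.0005 Ffix [[1.6 1.8 2.8]]
tcp fix mm [[ 6.4 61.6]] 62.9
tool axes in fixture (cols)
 [[0.003, -1.0, 0.001], [0.001, 0.001, 1.0], [-1.0, -0.003, 0.001]]
slide [ 0.0028  0.0064 -0.0046] turn [-0.001  0.001  0.003]
```

carry_out:
  commands:
    - {"grip": 0,"slide": [0,0,-0.002],"turn": [0,0,0]}
    - {"grip": 0,"slide": [0,0,-0.004],"turn": [0,0,0]}
    - {"grip": 0,"slide": [0,0,-0.0045],"turn": [0,0,0]}
    - {"grip": 0,"slide": [0,0,-0.0045],"turn": [0,0,0]}

```text
time: 5.05
tool_pos: [0.5597, 0.167, 0.0609]
eef_rot: [2.154, 1.569, -2.746]
wrist_force: [1.3, 0.8, 0.4]
opening: 0.0006
```

```bash
python3 -c "
from go import *
rep([0,57,60],1)
"
```

```text
t 5.05 q [ 0.16  0.3   1.77 -0.    1.07 -1.23] open 0.0006 Ffix [[1.1 1.  0.4]]
tcp fix mm [[ 4.3 56.4]] 60.9
tool axes in fixture (cols)
 [[-0.001, -1.0, 0.001], [-0.001, 0.001, 1.0], [-1.0, 0.001, -0.001]]
slide [0.0009 0.0043 0.0006] turn [-0.001 -0.001 -0.001]
```

Almost no force, so the wall isn't at its stop yet. I'll continue.

carry_out:
  commands:
    - {"grip": 0,"slide": [0,0,-0.001],"turn": [0,0,0]}
    - {"grip": 0,"slide": [0,0,-0.002],"turn": [0,0,0]}
    - {"grip": 0,"slide": [0,0,-0.002],"turn": [0,0,0]}
    - {"grip": 0,"slide": [0,0,-0.002],"turn": [0,0,0]}

```text
time: 5.38
tool_pos: [0.5594, 0.1654, 0.0612]
eef_rot: [2.175, 1.57, -2.724]
wrist_force: [-0.3, 0.3, 0.3]
opening: 0.0004
```

```bash
python3 -c "
from go import *
rep([0,57,60],1)
"
```

```text
t 5.38 q [ 0.15  0.3   1.77 -0.    1.07 -1.23] open 0.0004 Ffix [[-0.3  0.3  0.3]]
tcp fix mm [[ 4.4 54.7]] 61.2
tool axes in fixture (cols)
 [[-0.001, -1.0, 0.0], [-0.001, 0.0, 1.0], [-1.0, 0.001, -0.001]]
slide [0.0012 0.0044 0.0023] turn [-0.    -0.001 -0.001]
```

carry_out:
  commands:
    - {"grip": 0,"slide": [0,0,-0.001],"turn": [0,0,0]}
    - {"grip": 0,"slide": [0,0,-0.002],"turn": [0,0,0]}
    - {"grip": 0,"slide": [0,0,-0.003],"turn": [0,0,0]}
    - {"grip": 0,"slide": [0,0,-0.003],"turn": [0,0,0]}
    - {"grip": 0,"slide": [0,0,-0.003],"turn": [0,0,0]}

```text
time: 5.8
tool_pos: [0.559, 0.1631, 0.0614]
eef_rot: [0.569, 1.57, 1.953]
wrist_force: [0.3, 4.1, -0.4]
opening: 0.0007
```

```bash
python3 -c "
from go import *
import cv2
rep([0,57,60],1)
for n in('scene',):
    i=optics.read_camera(n)[:,:,::-1];cv2.imwrite(f'pics/{n}4.png',cv2.resize(i[200:320,250:410],None,fx=5,fy=5,interpolation=2))
"
```

```text
t 5.8 q [ 0.15  0.3   1.77  0.    1.07 -1.24] open 0.0007 Ffix [[-0.4  4.1 -0.4]]
tcp fix mm [[ 4.4 52.4]] 61.4
tool axes in fixture (cols)
 [[-0.0, -1.0, 0.0], [0.001, 0.0, 1.0], [-1.0, 0.0, 0.001]]
slide [0.0014 0.0044 0.0046] turn [-0.     0.001 -0.   ]
```

View pics/scene4.png

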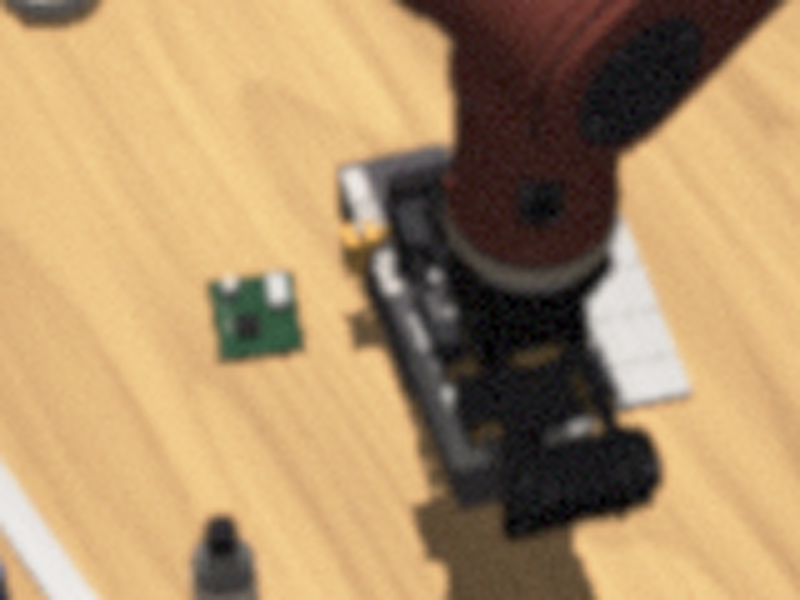

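carry_out:
  commands:
    - {"grip": 0,"slide": [0,0,-0.001],"turn": [0,0,0]}
    - {"grip": 0,"slide": [0,0,-0.002],"turn": [0,0,0]}
    - {"grip": 0,"slide": [0,0,-0.002],"turn": [0,0,0]}

```text
time: 6.1
tool_pos: [0.559, 0.1627, 0.0615]
eef_rot: [-0.055, 1.567, 1.329]
wrist_force: [1.9, 10.8, -2.5]
opening: 0.0005
```

```bash
python3 -c "
from go import *
rep([0,57,60],1)
"
```

```text
t 6.1 q [ 0.15  0.3   1.77  0.    1.07 -1.24] open 0.0005 Ffix [[-0.1 10.9 -2.5]]
tcp fix mm [[ 4.4 52.1]] 61.5
tool axes in fixture (cols)
 [[0.0, -1.0, 0.0], [0.004, 0.0, 1.0], [-1.0, -0.0, 0.004]]
slide [0.0016 0.0044 0.0049] turn [-0.     0.004  0.   ]
```

The force rose to 10.9 N with no further travel, so the end wall is at its stop. I'll retreat and go around to the near side.

carry_out:
  commands:
    - {"grip": 0,"slide": [0,0,0.005],"turn": [0,0,0]}
    - {"grip": 0,"slide": [0,0,0.03],"turn": [0,0,0]}
    - {"grip": 0,"slide": [0,0,0.05],"turn": [0,0,0]}
    - {"grip": 0,"slide": [0,0.04,0.05],"turn": [0,0,0]}
    - {"grip": 0,"slide": [0,0.075,0.05],"turn": [0,0,0]}
    - {"grip": 0,"slide": [0,0.095,0.05],"turn": [0,0,0]}
    - {"grip": 0,"slide": [0,0.095,0.01],"turn": [0,0,0]}
    - {"grip": 0,"slide": [0,0.095,-0.03],"turn": [0,0,0]}
    - {"grip": 0,"slide": [0,0.095,-0.05],"turn": [0,0,0]}
    - {"grip": 0,"slide": [0,0.095,-0.05],"turn": [0,0,0]}
    - {"grip": 0,"slide": [0,0.095,-0.05],"turn": [0,0,0]}

```text
time: 7.02
tool_pos: [0.4562, 0.1279, 0.0617]
eef_rot: [-2.706, 1.57, -1.324]
wrist_force: [-0.3, 0.7, -0.3]
opening: 0.0002
```

```bash
python3 -c "
from go import *
rep([-45,0,60],1)
"
```

```text
t 7.02 q [ 0.11  0.06  2.05 -0.    1.03 -1.27] open 0.0002 Ffix [[-0.4  0.6 -0.3]]
tcp fix mm [[-90.1  -1.2]] 61.7
tool axes in fixture (cols)
 [[0.0, -1.0, 0.003], [-0.001, 0.003, 1.0], [-1.0, -0.0, -0.001]]
slide [ 0.0017 -0.0451  0.0013] turn [-0.003 -0.001  0.   ]
```

carry_out:
  commands:
    - {"grip": 0,"slide": [0.001,-0.012,0],"turn": [0,0,0]}
    - {"grip": 0,"slide": [0.001,-0.02,0],"turn": [0,0,0]}
    - {"grip": 0,"slide": [0.001,-0.026,0],"turn": [0,0,0]}
    - {"grip": 0,"slide": [0.001,-0.032,0],"turn": [0,0,0]}
    - {"grip": 0,"slide": [0.001,-0.038,0],"turn": [0,0,0]}
    - {"grip": 0,"slide": [0.001,-0.043,0],"turn": [0,0,0]}
    - {"grip": 0,"slide": [0.001,-0.046,0],"turn": [0,0,0]}
    - {"grip": 0,"slide": [0.001,-0.046,0],"turn": [0,0,0]}
    - {"grip": 0,"slide": [0.001,-0.046,0],"turn": [0,0,0]}

```text
time: 7.77
tool_pos: [0.4726, 0.1259, 0.049]
eef_rot: [1.68, 1.507, 3.066]
wrist_force: [-67.2, 20.1, 14.0]
opening: 0.0005
```

```bash
python3 -c "
from go import *
rep([-42,0,60],1)
"
```

```text
t 7.77 q [ 0.09  0.16  1.97  0.01  1.08 -1.3 ] open 0.0005 Ffix [[-69.7   7.3  14. ]]
tcp fix mm [[-73.6  -0.2]] 49.0
tool axes in fixture (cols)
 [[-0.063, -0.998, -0.002], [-0.007, -0.001, 1.0], [-0.998, 0.063, -0.007]]
slide [-0.0129 -0.0309  0.0001] turn [ 0.002 -0.007 -0.063]
```

Something is blocking: 70 N at x = -73. I'll look before moving.

```bash
python3 -c "
from go import *
import cv2
for n,(a,b) in (('scene',(200,250)),('top',(190,200))):
    i=optics.read_camera(n)[:,:,::-1];cv2.imwrite(f'pics/{n}5.png',cv2.resize(i[a:a+120,b:b+160],None,fx=5,fy=5,interpolation=2))
"
```

```text
(no output)
```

View pics/scene5.png

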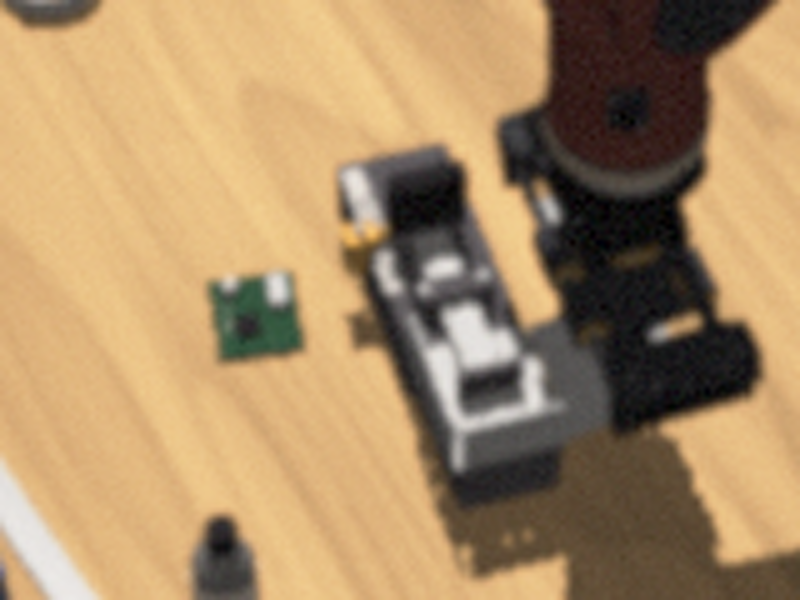

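View pics/top5.png

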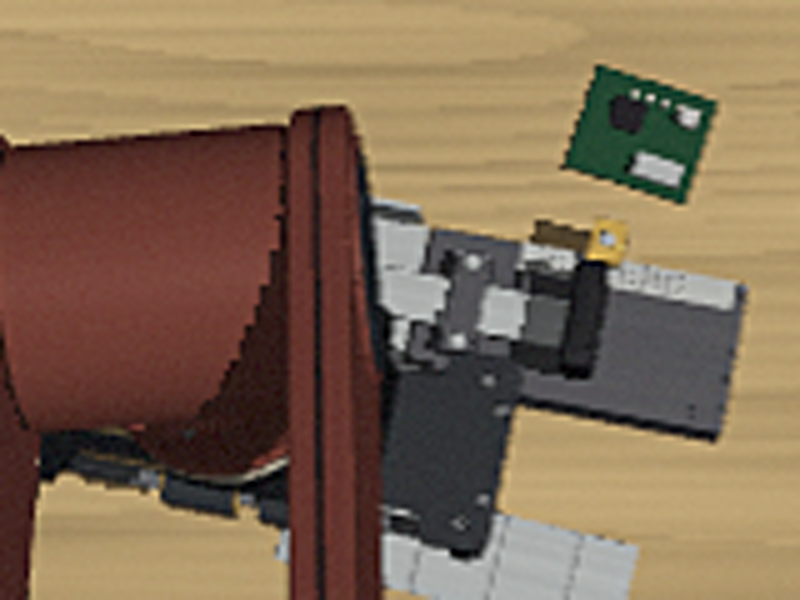

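The far and end walls are upright. The near wall is low, and its edge is jammed against the vertical finger by friction: too shallow an angle. I'll back off and look again.

carry_out:
  commands:
    - {"grip": 0,"slide": [0,0.02,0],"turn": [0,0,0]}
    - {"grip": 0,"slide": [0,0.045,0],"turn": [0,0,0]}
    - {"grip": 0,"slide": [0,0.06,0],"turn": [0,0,0]}
    - {"grip": 0,"slide": [0,0.06,0.03],"turn": [0,0,0]}
    - {"grip": 0,"slide": [0,0.06,0.07],"turn": [0,0,0]}
    - {"grip": 0,"slide": [0,0.06,0.11],"turn": [0,0,0]}
    - {"grip": 0,"slide": [0,0.06,0.15],"turn": [0,0,0]}
    - {"grip": 0,"slide": [0,0.06,0.18],"turn": [0,0,0]}
    - {"grip": 0,"slide": [0,0.06,0.18],"turn": [0,0,0]}

```text
time: 8.62
tool_pos: [0.4773, 0.3148, 0.0613]
eef_rot: [-0.62, 1.567, 0.768]
wrist_force: [-0.3, -1.3, 0.6]
opening: 0.0009
```

```bash
python3 -c "
from go import *
import cv2
rep([-95,0,60])
for n,(a,b) in (('scene',(210,280)),('top',(200,210))):
    i=optics.read_camera(n)[:,:,::-1];cv2.imwrite(f'pics/{n}6f.png',i);cv2.imwrite(f'pics/{n}6.png',cv2.resize(i[a:a+120,b:b+160],None,fx=5,fy=5,interpolation=2))
"
```

```text
t 8.62 q [ 0.44  0.27  1.8   0.    1.06 -0.94] open 0.0009 Ffix [[-0.  -1.3  0.6]]
tcp fix mm [[-104.1  186.3]] 61.3
tool axes in fixture (cols)
 [[0.002, -1.0, -0.004], [0.003, -0.004, 1.0], [-1.0, -0.002, 0.003]]
slide [ 0.0007 -0.0083 -0.1863] turn [0.004 0.003 0.002]
```

View pics/scene6.png

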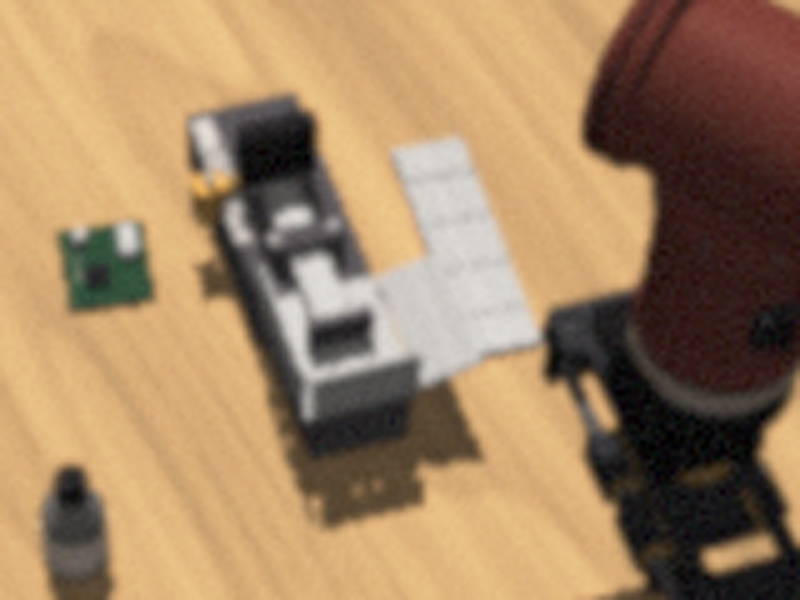

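View pics/top6.png

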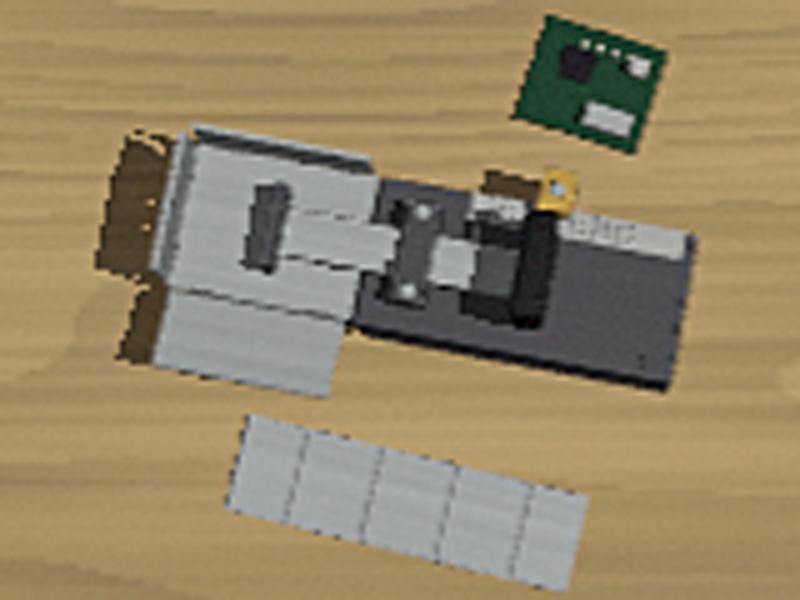

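```bash
python3 -c "
from go import *
T=lambda u,v:(np.array([u,v])+.5)/5-.5+[210,200]
for th in (0,.1,.2,.3,.4):
    p=np.array([[-31-35*np.cos(th),y,45+35*np.sin(th)] for y in(37,-37)])*1e-3
    print(th,(proj('top',F2W(pose,p))-[T(153,365),T(328,397)]).round(1).tolist(),(proj('scene',F2W(pose,p))-[280,210]+.5)*5)
rep([-115,0,60])
"
```

```text
0 [[0.4, 0.9], [0.1, 1.0]] [[483.41377825 370.41658546]
 [435.46646159 262.87391914]]
0.1 [[0.1, 0.6], [0.0, 0.8]] [[483.58027831 366.56728917]
 [435.53726508 258.93925251]]
0.2 [[-0.1, 0.2], [-0.1, 0.4]] [[483.1125361  362.90348054]
 [434.99055109 255.18128454]]
0.3 [[-0.2, -0.4], [-0.1, -0.2]] [[482.01159321 359.46272114]
 [433.82837362 251.63842629]]
0.4 [[-0.3, -1.1], [-0.2, -0.9]] [[480.28482928 356.28076586]
 [432.05896027 248.34735906]]
t 8.72 q [ 0.44  0.27  1.81 -0.    1.06 -0.95] open 0.0005 Ffix [[-0.9 -0.5 -0.7]]
tcp fix mm [[-104.7  181.7]] 60.2
tool axes in fixture (cols)
 [[-0.0, -1.0, -0.003], [-0.001, -0.003, 1.0], [-1.0, 0.0, -0.001]]
slide [ 0.0003  0.0108 -0.1817] turn [ 0.003 -0.001 -0.   ]
```

The near wall is still low at about 0.25 rad, and nothing else has moved; the cover is at the same pixels as before. I'll tilt the tool so the finger gets under the wall edge and lift along an arc.

carry_out:
  commands:
    - {"grip": 0,"slide": [0,0,-0.03],"turn": [0,0,-0.12]}
    - {"grip": 0,"slide": [0,0,-0.07],"turn": [0,0,-0.24]}
    - {"grip": 0,"slide": [0,0,-0.11],"turn": [0,0,-0.35]}
    - {"grip": 0,"slide": [0,0,-0.15],"turn": [0,0,-0.35]}
    - {"grip": 0,"slide": [0,0,-0.182],"turn": [0,0,-0.35]}
    - {"grip": 0,"slide": [0,0,-0.182],"turn": [0,0,-0.35]}
    - {"grip": 0,"slide": [0,0,-0.182],"turn": [0,0,-0.35]}

```text
time: 9.3
tool_pos: [0.4416, 0.1276, 0.0605]
eef_rot: [-1.571, 1.22, -0.192]
wrist_force: [-0.0, -0.1, 1.4]
opening: 0.0005
```

```bash
cat >> go.py <<'E'
def fx(dx,dy,dz):
    s,M=state(); w=F2W([0,0,pose[2]],[dx,dy,dz])[0]
    return np.round(M.T@w*1e-3,4).tolist()
E
python3 -c "
from go import *
rep([-75,0,51])
"
```

```text
t 9.3 q [ 0.21 -0.2   2.34 -0.21  0.69 -1.03] open 0.0005 Ffix [[-0.  -0.1  1.4]]
tcp fix mm [[-104.4   -4.2]] 60.5
tool axes in fixture (cols)
 [[0.343, -0.939, 0.005], [-0.002, 0.004, 1.0], [-0.939, -0.343, -0.0]]
slide [ 0.019  -0.0243  0.0044] turn [-0.005 -0.001  0.35 ]
```

carry_out:
  commands:
    - {"grip": 0,"slide": [0.01,0,0.003],"turn": [0,0,0]}
    - {"grip": 0,"slide": [0.0185,-0.012,0.003],"turn": [0,0,0]}
    - {"grip": 0,"slide": [0.0185,-0.019,0.003],"turn": [0,0,0]}
    - {"grip": 0,"slide": [0.0185,-0.023,0.003],"turn": [0,0,0]}
    - {"grip": 0,"slide": [0.0185,-0.023,0.003],"turn": [0,0,0]}

```text
time: 9.72
tool_pos: [0.4702, 0.1279, 0.0511]
eef_rot: [-1.571, 1.222, -0.188]
wrist_force: [-1.5, 1.2, 0.2]
opening: 0.0004
```

```bash
python3 -c "
from go import *
import cv2
rep([-75,0,51])
print([fx(*a) for a in ((4,0,8),(6,0,12),(9,0,16),(13,0,20),(18,0,23))])
i=optics.read_camera('scene')[:,:,::-1];cv2.imwrite('pics/s7.png',cv2.resize(i[210:330,280:440],None,fx=5,fy=5,interpolation=2))
"
```

```text
t 9.72 q [ 0.19 -0.1   2.28 -0.21  0.65 -1.05] open 0.0004 Ffix [[-1.7  0.9  0.2]]
tcp fix mm [[-76.4   1.4]] 51.1
tool axes in fixture (cols)
 [[0.342, -0.94, 0.001], [-0.0, 0.0, 1.0], [-0.94, -0.342, -0.0]]
slide [ 0.0006 -0.0013 -0.0014] turn [-0.001 -0.     0.349]
[[-0.0062, -0.0065, 0.0], [-0.0092, -0.0097, 0.0], [-0.012, -0.0139, 0.0], [-0.0144, -0.019, 0.0], [-0.0155, -0.0248, 0.0]]
```

View pics/s7.png

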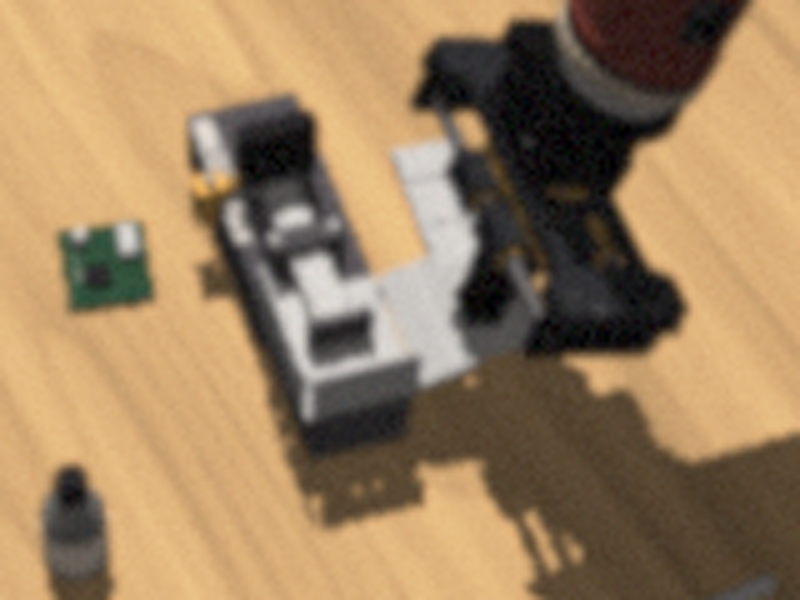

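carry_out:
  commands:
    - {"grip": 0,"slide": [-0.0005,-0.0025,0],"turn": [0,0,0]}
    - {"grip": 0,"slide": [-0.0015,-0.004,0],"turn": [0,0,0]}
    - {"grip": 0,"slide": [-0.0035,-0.006,0],"turn": [0,0,0]}
    - {"grip": 0,"slide": [-0.0055,-0.0085,0],"turn": [0,0,0]}
    - {"grip": 0,"slide": [-0.0075,-0.0112,0],"turn": [0,0,0]}
    - {"grip": 0,"slide": [-0.0075,-0.0112,0],"turn": [0,0,0]}

```text
time: 10.27
tool_pos: [0.4769, 0.1264, 0.0619]
eef_rot: [-1.572, 1.222, -0.188]
wrist_force: [-3.5, -0.0, 0.8]
opening: 0.0005
```

```bash
python3 -c "
from go import *
import cv2
rep([-66,0,66])
i=optics.read_camera('scene')[:,:,::-1];cv2.imwrite('pics/s8.png',cv2.resize(i[210:330,280:440],None,fx=5,fy=5,interpolation=2))
"
```

```text
t 10.27 q [ 0.18 -0.11  2.26 -0.2   0.67 -1.06] open 0.0005 Ffix [[-3.5 -0.7  0.8]]
tcp fix mm [[-69.5   1.2]] 61.9
tool axes in fixture (cols)
 [[0.341, -0.94, -0.0], [-0.0, -0.0, 1.0], [-0.94, -0.341, -0.0]]
slide [-0.0027 -0.0047 -0.0012] turn [ 0.    -0.     0.348]
```

View pics/s8.png

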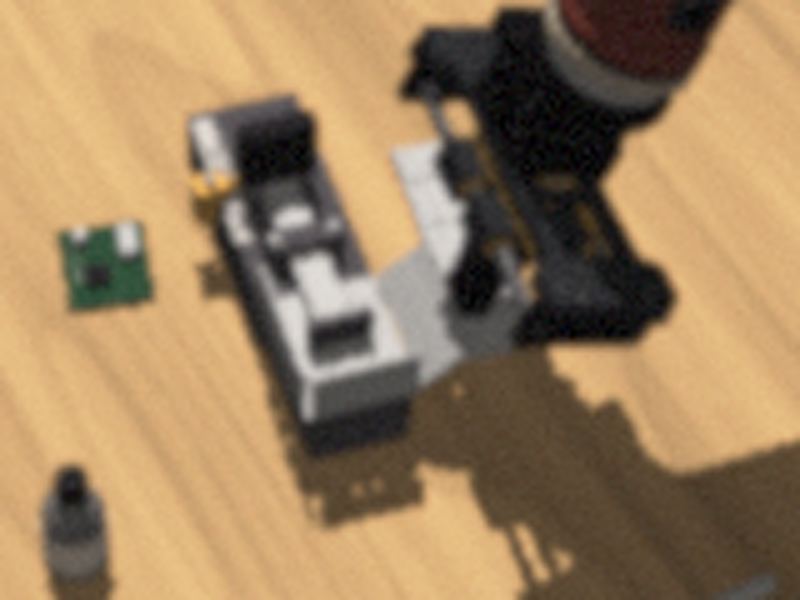

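The wall is coming up (its shading has changed). I'll continue along the arc.

carry_out:
  commands:
    - {"grip": 0,"slide": [-0.0014,-0.0035,0],"turn": [0,0,0]}
    - {"grip": 0,"slide": [-0.0028,-0.0069,0],"turn": [0,0,0]}
    - {"grip": 0,"slide": [-0.004,-0.011,0],"turn": [0,0,0]}
    - {"grip": 0,"slide": [-0.005,-0.0152,0],"turn": [0,0,0]}
    - {"grip": 0,"slide": [-0.0055,-0.019,0],"turn": [0,0,0]}
    - {"grip": 0,"slide": [-0.0055,-0.0227,0],"turn": [0,0,0]}
    - {"grip": 0,"slide": [-0.0055,-0.0227,0],"turn": [0,0,0]}

```text
time: 10.9
tool_pos: [0.4982, 0.1223, 0.0755]
eef_rot: [-1.57, 1.22, -0.186]
wrist_force: [-1.2, -0.2, 0.2]
opening: 0.0004
```

```bash
python3 -c "
from go import *
import cv2
rep([-66,0,66])
i=optics.read_camera('scene')[:,:,::-1];cv2.imwrite('pics/s9.png',cv2.resize(i[210:330,280:440],None,fx=5,fy=5,interpolation=2))
"
```

```text
t 10.9 q [ 0.16 -0.09  2.21 -0.19  0.7  -1.1 ] open 0.0004 Ffix [[-1.1 -0.4  0.2]]
tcp fix mm [[-47.8   1.1]] 75.5
tool axes in fixture (cols)
 [[0.344, -0.939, 0.001], [0.0, 0.001, 1.0], [-0.939, -0.344, 0.0]]
slide [ 0.0027  0.0203 -0.0011] turn [-0.001  0.     0.351]
```

View pics/s9.png

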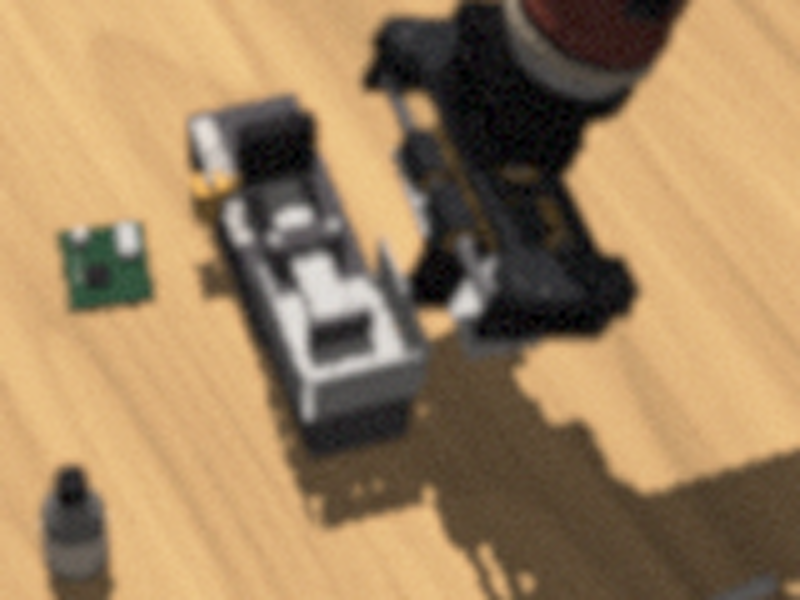

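The near wall is almost upright, its edge at (390,250)–(425,345). I'll back off, straighten the tool and push it to the stop.

carry_out:
  commands:
    - {"grip": 0,"slide": [-0.002,0.006,0],"turn": [0,0,0]}
    - {"grip": 0,"slide": [-0.0048,0.013,0],"turn": [0,0,0.12]}
    - {"grip": 0,"slide": [0.002,0.0155,0],"turn": [0,0,0.24]}
    - {"grip": 0,"slide": [0.0074,0.0176,0],"turn": [0,0,0.35]}
    - {"grip": 0,"slide": [0.0074,0.0176,0],"turn": [0,0,0.35]}
    - {"grip": 0,"slide": [0.0074,0.0176,0],"turn": [0,0,0.35]}

```text
time: 11.45
tool_pos: [0.4837, 0.1246, 0.061]
eef_rot: [-2.761, 1.57, -1.379]
wrist_force: [-1.0, -0.4, 0.7]
opening: 0.0003
```

```bash
python3 -c "
from go import *
rep([-43,0,62])
"
```

```text
t 11.45 q [ 0.09  0.12  1.99 -0.    1.04 -1.29] open 0.0003 Ffix [[-0.9 -0.6  0.7]]
tcp fix mm [[-62.5   0.6]] 61.0
tool axes in fixture (cols)
 [[0.0, -1.0, 0.002], [-0.001, 0.002, 1.0], [-1.0, -0.0, -0.001]]
slide [-0.001  -0.0195 -0.0006] turn [-0.002 -0.001  0.   ]
```

carry_out:
  commands:
    - {"grip": 0,"slide": [0,-0.007,0],"turn": [0,0,0]}
    - {"grip": 0,"slide": [0,-0.012,0],"turn": [0,0,0]}
    - {"grip": 0,"slide": [0,-0.017,0],"turn": [0,0,0]}
    - {"grip": 0,"slide": [0,-0.0195,0],"turn": [0,0,0]}
    - {"grip": 0,"slide": [0,-0.0195,0],"turn": [0,0,0]}
    - {"grip": 0,"slide": [0,-0.0195,0],"turn": [0,0,0]}

```text
time: 11.95
tool_pos: [0.5017, 0.1218, 0.0623]
eef_rot: [1.608, 1.57, 2.992]
wrist_force: [-4.5, 1.0, 4.3]
opening: 0.0001
```

```bash
python3 -c "
from go import *
rep([-43,0,62])
"
```

```text
t 11.95 q [ 0.09  0.15  1.94  0.    1.04 -1.3 ] open 0.0001 Ffix [[-4.6  0.2  4.3]]
tcp fix mm [[-44.3   1.2]] 62.3
tool axes in fixture (cols)
 [[-0.001, -1.0, -0.0], [-0.0, -0.0, 1.0], [-1.0, 0.001, -0.0]]
slide [ 0.0003 -0.0013 -0.0012] turn [ 0.    -0.    -0.001]
```

carry_out:
  commands:
    - {"grip": 0,"slide": [0,-0.001,0],"turn": [0,0,0]}
    - {"grip": 0,"slide": [0,-0.002,0],"turn": [0,0,0]}
    - {"grip": 0,"slide": [0,-0.003,0],"turn": [0,0,0]}
    - {"grip": 0,"slide": [0,-0.003,0],"turn": [0,0,0]}
    - {"grip": 0,"slide": [0,-0.003,0],"turn": [0,0,0]}

```text
time: 12.37
tool_pos: [0.5018, 0.1218, 0.0618]
eef_rot: [1.667, 1.564, 3.051]
wrist_force: [-14.9, 2.5, 12.2]
opening: 0.0001
```

```bash
python3 -c "
from go import *
rep([-43,0,62])
import cv2
i=optics.read_camera('scene')[:,:,::-1];cv2.imwrite('pics/s10.png',cv2.resize(i[210:330,280:440],None,fx=5,fy=5,interpolation=2))
"
```

```text
t 12.37 q [ 0.08  0.16  1.94  0.    1.05 -1.3 ] open 0.0001 Ffix [[-15.1  -0.3  12.2]]
tcp fix mm [[-44.2   1.2]] 61.8
tool axes in fixture (cols)
 [[-0.007, -1.0, -0.0], [-0.001, -0.0, 1.0], [-1.0, 0.007, -0.001]]
slide [-0.0002 -0.0012 -0.0012] turn [ 0.    -0.001 -0.007]
```

View pics/s10.png

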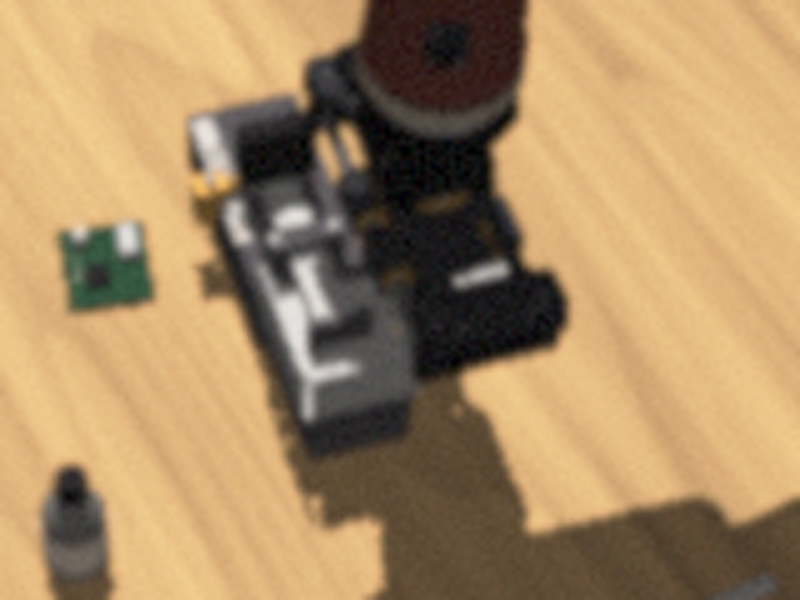

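The near wall is at its stop: 15 N with no movement, at x = -44.2, which mirrors the +44.6 contact on the far side. Next I'll rectify the earlier clear top picture, top6f, into fixture coordinates to measure the handle and mark.

```bash
cat > rect.py <<'E'
from go import *
import cv2
def rect(n,img,z,x0,x1,y0,y1,k,out):
    xs=np.arange(x1,x0,-1/k);ys=np.arange(y1,y0,-1/k)
    X,Y=np.meshgrid(xs,ys,indexing='ij')
    q=proj(n,F2W(pose,np.c_[X.ravel(),Y.ravel(),np.full(X.size,z)]*1e-3)).astype(np.float32).reshape(*X.shape,2)
    o=cv2.remap(img,q[...,0],q[...,1],cv2.INTER_CUBIC)
    for y in range(int(y0)//10*10,int(y1)+1,10):
        c=int((y1-y)*k)
        if 0<=c<o.shape[1]:
            cv2.line(o,(c,0),(c,6 if y%50 else 14),(0,0,255),1)
    cv2.imwrite(out,o)
E
python3 -c "
from rect import *
i=cv2.imread('pics/top6f.png')
a=[]
for z in (97,59,52):
    rect('top',i,z,-40,50,-180,-40,5,f'pics/r{z}.png'); a.append(cv2.imread(f'pics/r{z}.png')[0:250 if z<90 else 450])
rect('top',i,52,10,50,-145,-65,10,'pics/r52z.png')
a[0]=a[0][:340]
cv2.imwrite('pics/rr.png',np.vstack([a[0],a[1]]))
"
```

```text
(no output)
```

View pics/rr.png

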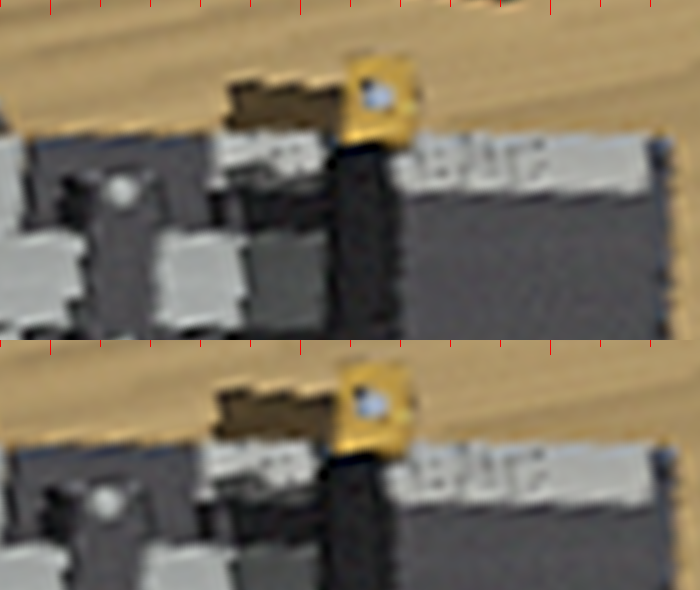

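View pics/r52z.png

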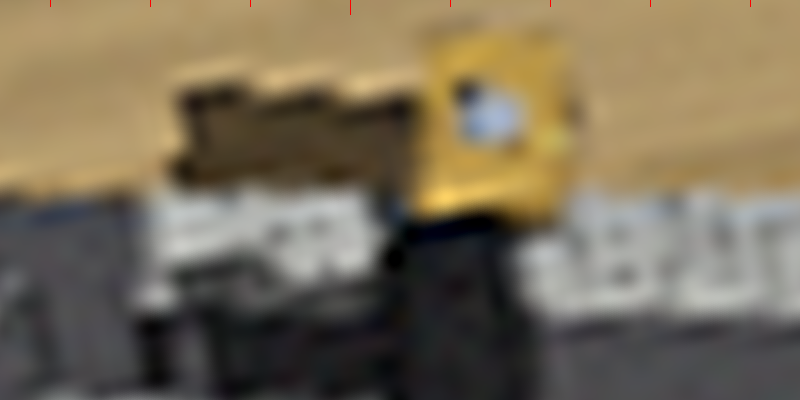

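carry_out:
  commands:
    - {"grip": 0,"slide": [0,0.01,0],"turn": [0,0,0]}
    - {"grip": 0,"slide": [0,0.035,0],"turn": [0,0,0]}
    - {"grip": 0.5,"slide": [-0.03,0.035,0],"turn": [0,0,0]}
    - {"grip": 0.5,"slide": [-0.07,0.035,0],"turn": [0,0,0]}
    - {"grip": 0.5,"slide": [-0.1,0.035,-0.02],"turn": [0,0,0]}
    - {"grip": 0.5,"slide": [-0.1,0.01,-0.05],"turn": [0,0,0]}
    - {"grip": 0.5,"slide": [-0.1,-0.015,-0.082],"turn": [0,0,0]}
    - {"grip": 0.5,"slide": [-0.1,-0.041,-0.114],"turn": [0,0,0]}
    - {"grip": 0.5,"slide": [-0.1,-0.041,-0.114],"turn": [0,0,0]}
    - {"grip": 0.5,"slide": [-0.1,-0.041,-0.114],"turn": [0,0,0]}
    - {"grip": 0.5,"slide": [-0.1,-0.041,-0.114],"turn": [0,0,0]}

```text
time: 13.33
tool_pos: [0.5242, 0.0013, 0.1617]
eef_rot: [-0.537, 1.571, 0.846]
wrist_force: [-0.0, 0.5, -0.6]
opening: 0.0426
```

```bash
python3 -c "
from rect import *
rep([0,-113,77])
for n in ('scene','top'):
    i=optics.read_camera(n)[:,:,::-1].copy();cv2.imwrite(f'pics/{n}11f.png',i)
    a,b=(210,280) if n=='scene' else (190,210)
    cv2.imwrite(f'pics/{n}11.png',cv2.resize(i[a:a+120,b:b+160],None,fx=5,fy=5,interpolation=2))
"
```

```text
t 13.33 q [-0.15  0.04  1.86  0.    1.24 -1.53] open 0.0426 Ffix [[-0.1  0.5 -0.6]]
tcp fix mm [[   0.2 -113. ]] 161.7
tool axes in fixture (cols)
 [[0.0, -1.0, 0.001], [0.0, 0.001, 1.0], [-1.0, -0.0, 0.0]]
slide [0.0847 0.0002 0.    ] turn [-0.001  0.     0.   ]
```

View pics/scene11.png

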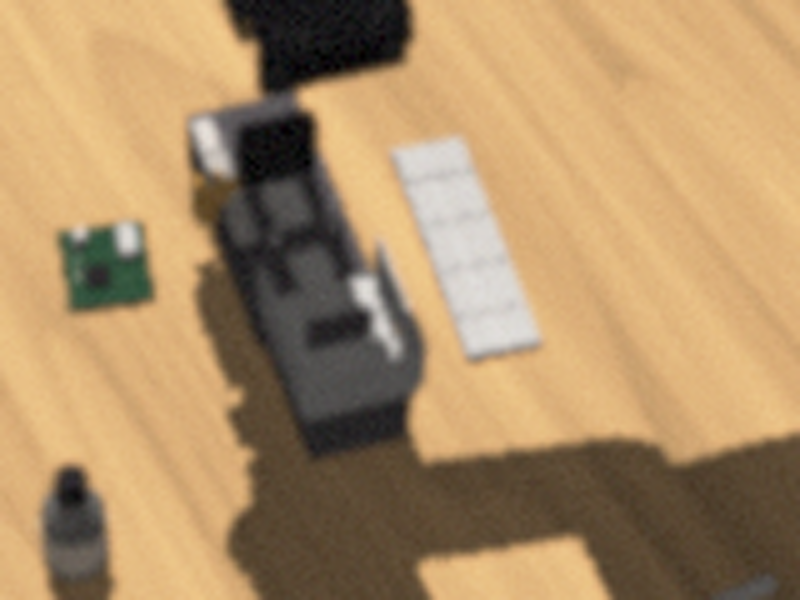

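View pics/top11.png

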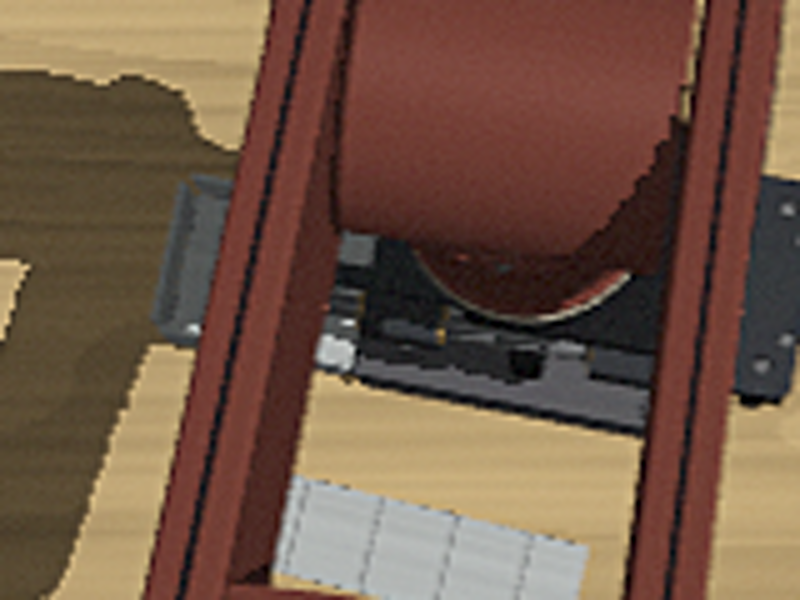

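```bash
python3 -c "
from ov import *
pose=[.545,.1124,-.1865]
L=[]
for th,c in((1.571,(0,255,0)),(1.37,(0,0,255))):
    C,S=35*np.cos(th),35*np.sin(th)
    L+=[(c,[(-31-C,37,45+S),(-31-C,-37,45+S)]),(c,[(31+C,37,45+S),(31+C,-37,45+S)]),(c,[(-29,39+C,45+S),(29,39+C,45+S)])]
overlay('scene',cv2.imread('pics/scene11f.png'),pose,L,310,240,80,60,10,'pics/ovw.png')
"
```

```text
(no output)
```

View pics/ovw.png

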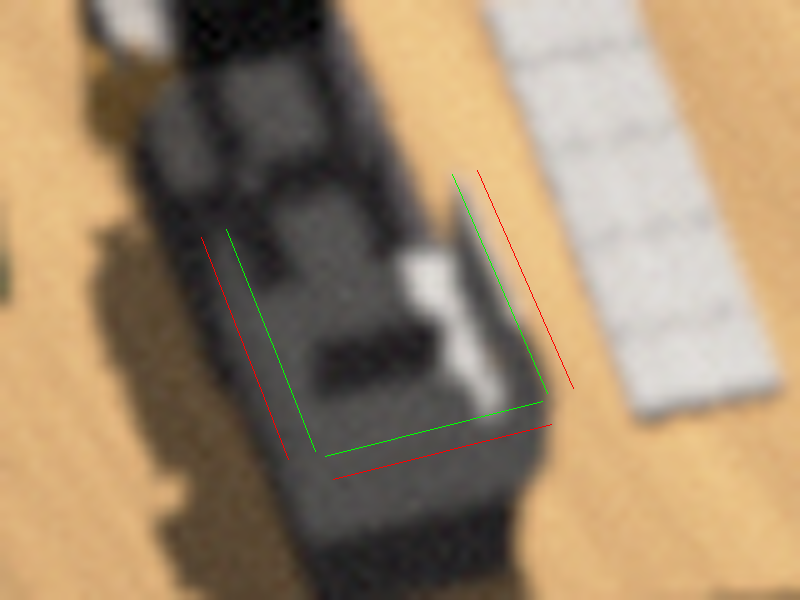

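The near wall's edge lies on the upright (green) line. Now I'll descend on the handle and grip it.

carry_out:
  commands:
    - {"grip": 0.5,"slide": [0.03,0,0],"turn": [0,0,0]}
    - {"grip": 0.5,"slide": [0.06,0,0],"turn": [0,0,0]}
    - {"grip": 0.5,"slide": [0.078,0,0],"turn": [0,0,0]}
    - {"grip": 0.5,"slide": [0.084,0,0],"turn": [0,0,0]}
    - {"grip": 0.5,"slide": [0.084,0,0],"turn": [0,0,0]}
    - {"grip": 0.5,"slide": [0.084,0,0],"turn": [0,0,0]}
    - {"grip": 0.05,"slide": [0.084,0,0],"turn": [0,0,0]}
    - {"grip": 0.05,"slide": [0.084,0,0],"turn": [0,0,0]}
    - {"grip": 0.05,"slide": [0.084,0,0],"turn": [0,0,0]}
    - {"grip": 0.05,"slide": [0.084,0,0],"turn": [0,0,0]}
    - {"grip": 0.05,"slide": [0.084,0,0],"turn": [0,0,0]}
    - {"grip": 0.05,"slide": [0.084,0,0],"turn": [0,0,0]}
  squeeze: 35

```text
time: 14.43
tool_pos: [0.525, 0.0019, 0.0785]
eef_rot: [-0.596, 1.569, 0.788]
wrist_force: [0.0, 4.5, 1.9]
opening: 0.0137
```

```bash
python3 -c "
from rect import *
rep([0,-113,77])
"
```

```text
t 14.43 q [-0.15  0.15  1.91  0.    1.08 -1.53] open 0.0137 Ffix [[-0.8  4.4  1.9]]
tcp fix mm [[   0.9 -112.3]] 78.5
tool axes in fixture (cols)
 [[0.001, -1.0, 0.001], [0.001, 0.001, 1.0], [-1.0, -0.001, 0.001]]
slide [ 0.0015  0.0009 -0.0007] turn [-0.001  0.001  0.001]
```

Gripped, with the opening at 13.7 mm for a 14 mm handle. Now I'll pull about 29 mm.

carry_out:
  commands:
    - {"grip": 0.05,"slide": [0,0,-0.004],"turn": [0,0,0]}
    - {"grip": 0.05,"slide": [0,0,-0.009],"turn": [0,0,0]}
    - {"grip": 0.05,"slide": [0,0,-0.014],"turn": [0,0,0]}
    - {"grip": 0.05,"slide": [0,0,-0.019],"turn": [0,0,0]}
    - {"grip": 0.05,"slide": [0,0,-0.024],"turn": [0,0,0]}
    - {"grip": 0.05,"slide": [0,0,-0.029],"turn": [0,0,0]}
    - {"grip": 0.05,"slide": [0,0,-0.029],"turn": [0,0,0]}
    - {"grip": 0.05,"slide": [0,0,-0.029],"turn": [0,0,0]}
    - {"grip": 0.05,"slide": [0,0,-0.029],"turn": [0,0,0]}

```text
time: 15.18
tool_pos: [0.5197, -0.0256, 0.0784]
eef_rot: [-0.262, 1.568, 1.122]
wrist_force: [1.3, 8.2, 1.3]
opening: 0.0136
```

```bash
python3 -c "
from rect import *
rep([0,-142,77])
for n in ('scene','top'):
    i=optics.read_camera(n)[:,:,::-1].copy();cv2.imwrite(f'pics/{n}12f.png',i)
i=cv2.imread('pics/scene12f.png')
cv2.imwrite('pics/s12.png',cv2.resize(i[220:280,305:385],None,fx=10,fy=10,interpolation=2))
i=cv2.imread('pics/top12f.png')
cv2.imwrite('pics/t12.png',cv2.resize(i[210:290,270:370],None,fx=7,fy=7,interpolation=2))
"
```

```text
t 15.18 q [-0.2   0.14  1.93  0.    1.08 -1.59] open 0.0136 Ffix [[-0.2  8.3  1.3]]
tcp fix mm [[   0.8 -140.3]] 78.4
tool axes in fixture (cols)
 [[0.001, -1.0, 0.001], [0.003, 0.001, 1.0], [-1.0, -0.001, 0.003]]
slide [ 0.0014  0.0008 -0.0017] turn [-0.001  0.003  0.001]
```

View pics/s12.png

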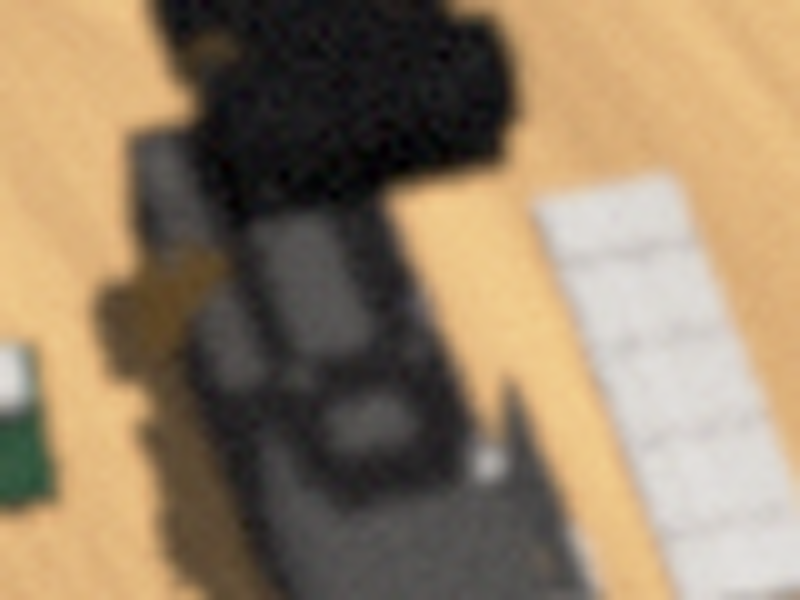

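View pics/t12.png

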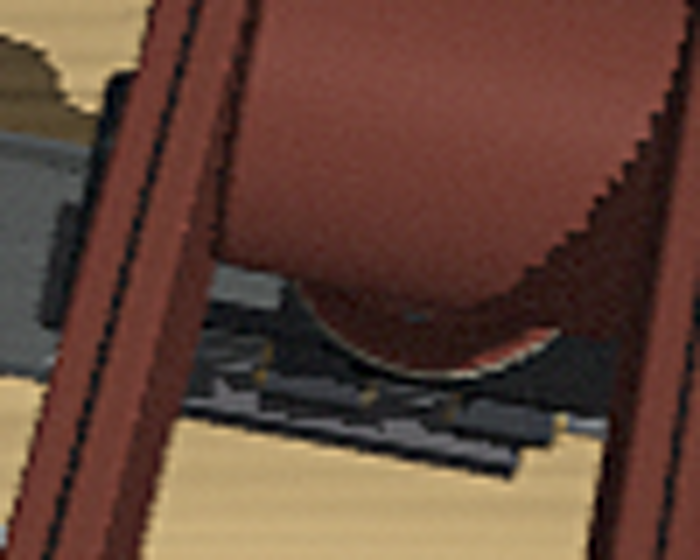

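Travel is now about 28 mm, but the rider and pointer area is in the arm's shadow at about (328,246) in scene. I'll average several frames and stretch the contrast.

```bash
cat > avg.py <<'E'
from rect import *
import sys
def avg(name,n=12):
    a=np.mean([optics.read_camera('scene')[:,:,::-1].astype(float) for _ in range(n)],0)
    np.save(f'pics/{name}.npy',a)
    c=a[235:262,315:351]
    c=np.clip((c-15)/(110-15),0,1)**.7*255
    cv2.imwrite(f'pics/{name}.png',cv2.resize(c.astype(np.uint8),None,fx=21,fy=21,interpolation=2))
    rep()
avg(sys.argv[1])
E
python3 avg.py a1
```

```text
t 15.88 q [-0.2   0.14  1.93  0.    1.08 -1.59] open 0.0138 Ffix [[-0.4  8.7  3.3]]
tcp fix mm [[   0.8 -140.2]] 78.4
tool axes in fixture (cols)
 [[0.001, -1.0, 0.001], [0.003, 0.001, 1.0], [-1.0, -0.001, 0.003]]
```

View pics/a1.png

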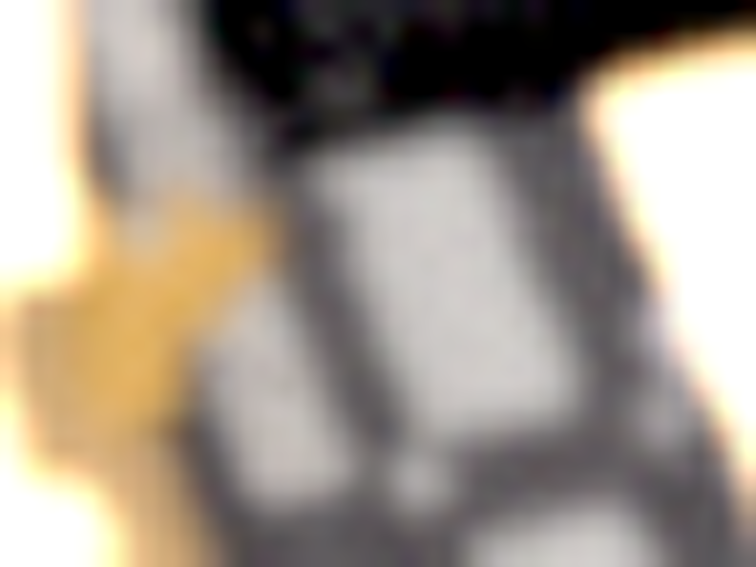

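```bash
python3 - <<'E'
from ov import *
import cv2
pose=[.545,.1124,-.1865]
a=np.load('pics/a1.npy');im=(np.clip((a-15)/95,0,1)**.7*255).astype(np.uint8)
hy=-113-28
L=[((255,0,255),boxtop(8,25,hy+25.5,hy+28.5,52)),((255,255,0),boxtop(32,46,-121.5,-107.5,59)),((0,255,0),boxtop(-32,32,-176,-40,45)),((0,255,255),boxtop(-30,30,-68,-56,64)),
((0,0,255),[(22,-114.5,52),(46,-114.5,52)]),((0,128,255),[(-22,hy+7,55),(22,hy+7,55),(22,hy+7,97),(-22,hy+7,97),(-22,hy+7,55)])]
overlay('scene',im,pose,L,312,232,50,40,15,'pics/ov12.png')
E
```

```text
(no output)
```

View pics/ov12.png

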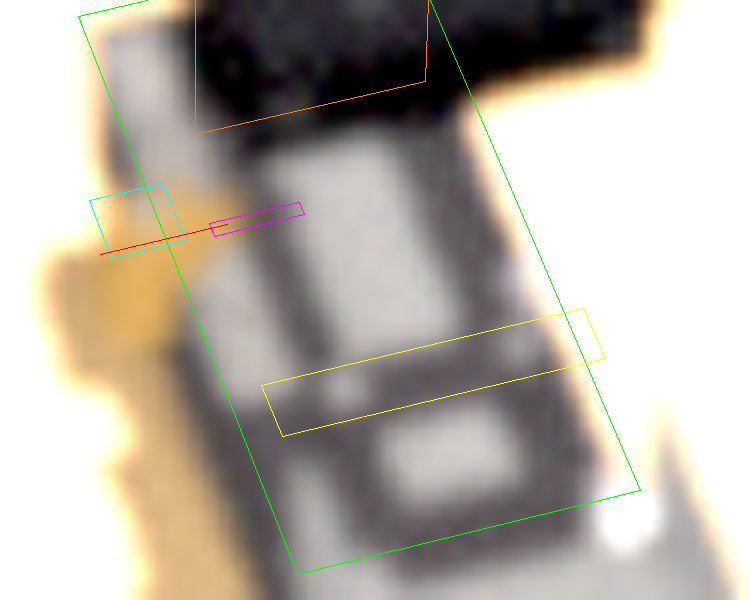

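```bash
python3 - <<'E'
from ov import *
import cv2
pose=[.545,.1124,-.1865]
hy=-113
L=[((255,0,255),boxtop(8,25,hy+25.5,hy+28.5,52)),((255,255,0),boxtop(32,46,-121.5,-107.5,59)),
((0,0,255),[(22,-114.5,52),(46,-114.5,52)])]
ims=[cv2.imread('pics/scene6f.png'),cv2.imread('pics/scene0.png')]
for k,im in enumerate(ims):
    overlay('scene',im,pose,L if k==0 else [],314,236,24,24,25,f'pics/ovl{k}.png')
a=np.load('pics/a1.npy');im=(np.clip((a-15)/125,0,1)**.8*255).astype(np.uint8)
hy=-141
L[0]=((255,0,255),boxtop(8,25,hy+25.5,hy+28.5,52))
overlay('scene',im,pose,L,314,236,24,24,25,'pics/ovl2.png')
cv2.imwrite('pics/ovl.png',cv2.resize(np.hstack([cv2.imread(f'pics/ovl{k}.png') for k in (0,2)]),None,fx=.66,fy=.66))
E
```

```text
(no output)
```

View pics/ovl.png

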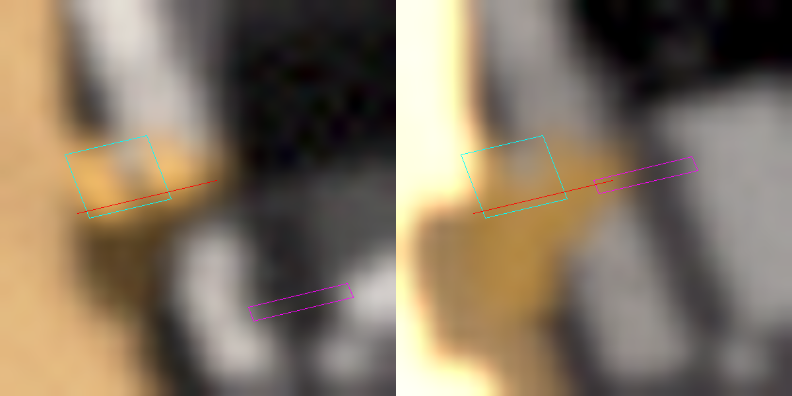

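carry_out:
  commands:
    - {"grip": 0.05,"slide": [0,0,-0.003],"turn": [0,0,0]}
    - {"grip": 0.05,"slide": [0,0,-0.006],"turn": [0,0,0]}
    - {"grip": 0.05,"slide": [0,0,-0.006],"turn": [0,0,0]}
    - {"grip": 0.05,"slide": [0,0,-0.006],"turn": [0,0,0]}
    - {"grip": 0.05,"slide": [0,0,-0.006],"turn": [0,0,0]}

```text
time: 16.3
tool_pos: [0.5186, -0.0313, 0.0784]
eef_rot: [-0.235, 1.567, 1.149]
wrist_force: [1.7, 9.4, 2.8]
opening: 0.0138
```

```bash
python3 avg.py a2
```

```text
t 16.9 q [-0.21  0.14  1.93  0.    1.08 -1.6 ] open 0.0139 Ffix [[ 0.1 10.1  1.6]]
tcp fix mm [[   0.8 -146. ]] 78.4
tool axes in fixture (cols)
 [[0.001, -1.0, 0.0], [0.003, 0.0, 1.0], [-1.0, -0.001, 0.003]]
```

carry_out:
  commands:
    - {"grip": 0.05,"slide": [0,0,0.004],"turn": [0,0,0]}
    - {"grip": 0.05,"slide": [0,0,0.008],"turn": [0,0,0]}
    - {"grip": 0.05,"slide": [0,0,0.012],"turn": [0,0,0]}
    - {"grip": 0.05,"slide": [0,0,0.012],"turn": [0,0,0]}
    - {"grip": 0.05,"slide": [0,0,0.012],"turn": [0,0,0]}

```text
time: 17.32
tool_pos: [0.5209, -0.0194, 0.0784]
eef_rot: [-0.3, 1.568, 1.085]
wrist_force: [1.2, 8.0, 2.9]
opening: 0.0136
```

```bash
python3 avg.py a0; python3 - <<'E'
import numpy as np,cv2
A=[np.load(f'pics/a{k}.npy')[232:264,312:352] for k in(0,1,2)]
def up(x): return cv2.resize(np.clip(x,0,255).astype(np.uint8),None,fx=10,fy=10,interpolation=2)
row1=np.hstack([up((a-15)/125*255) for a in A[:2]]); 
row2=np.hstack([up(128+4*(A[1]-A[0])),up(128+4*(A[2]-A[1]))])
cv2.imwrite('pics/diff.png',cv2.resize(np.vstack([row1,row2]),(750,600)))
E
```

```text
t 17.92 q [-0.19  0.14  1.92  0.    1.08 -1.58] open 0.0136 Ffix [[-0.6  8.5  2.7]]
tcp fix mm [[   0.8 -134.2]] 78.4
tool axes in fixture (cols)
 [[0.001, -1.0, 0.001], [0.003, 0.001, 1.0], [-1.0, -0.001, 0.003]]
```

View pics/diff.png

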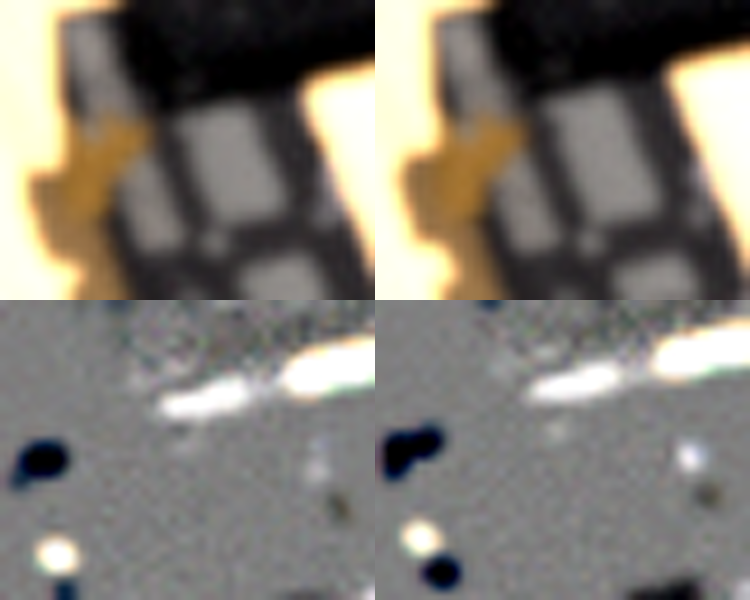

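```bash
python3 - <<'E'
from ov import *
A=[np.load(f'pics/a{k}.npy')[236:260,318:346].mean(2) for k in(0,1,2)]
pose=[.545,.1124,-.1865]
k=13
out=[]
for (i,j) in((1,0),(2,1)):
    d=cv2.GaussianBlur(A[i]-A[j],(0,0),.6)
    c=cv2.resize(np.clip(128+14*d,0,255).astype(np.uint8),None,fx=k,fy=k,interpolation=2)
    c=cv2.cvtColor(c,cv2.COLOR_GRAY2BGR)
    for t,col in((A and j,(0,0,255)),(i,(0,255,0))):
        py=[-134.2,-140.2,-146][t]-.7+27
        q=(proj('scene',F2W(pose,np.array([(10,py,52),(25,py,52)])*1e-3))-[318,236]+.5)*k-.5
        cv2.line(c,*[tuple(map(int,p)) for p in q],col,1)
    out.append(c)
cv2.imwrite('pics/d2.png',np.hstack(out))
E
```

```text
(no output)
```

View pics/d2.png

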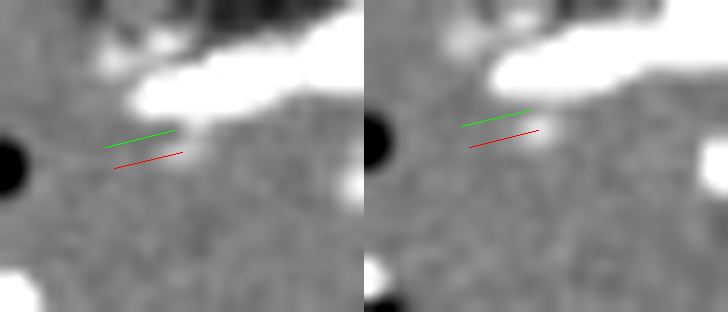

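```bash
python3 - <<'E'
from ov import *
pose=[.545,.1124,-.1865]
sh=np.mean([np.load(f'pics/a{k}.npy') for k in(0,1,2)],0)
lit=np.mean([cv2.imread(f'pics/scene{k}.png').astype(float) for k in('0','6f')],0)
outs=[]
for nm,im in(("sh",sh),("lit",lit)):
    y=im[...,2]-im[...,0]
    print(nm);print(np.round(y[240:254,320:336]).astype(int))
for z in(45,52,59):
  for yy in(-112,-114.5,-117):
    print(z,yy,np.round(proj('scene',F2W(pose,np.array([(x,yy,z) for x in(20,25,32,39)])*1e-3)),1).tolist())
E
```

```text
sh
[[ 4  4  5  5  4  3  1  1  1  1  1  1  1  1  1  2]
 [ 3  4  5  5  4  4  2  1  0  0  2  1  2  2  1  1]
 [ 4  4  6  7  6  5  3  2  1  0  1  1  2  2  2  2]
 [ 8  7 11 14 12  8  6  4  2  2  1  3  2  2  2  3]
 [18 14 19 28 26 19 15 13  7  2  2  2  3  3  3  3]
 [31 20 26 38 41 36 33 26 13  3  2  2  3  3  3  4]
 [41 29 32 45 52 52 46 34 16  4  2  2  3  4  3  3]
 [51 45 45 51 55 53 45 31 14  4  1  2  3  3  3  3]
 [55 54 54 56 53 46 33 19  8  3  1  1  3  3  3  3]
 [55 56 56 55 48 35 20 10  5  2  1  2  2  3  3  3]
 [55 56 54 49 38 25 13  7  3  3  1  1  1  3  3  3]
 [55 56 53 41 23 12  7  6  4  3  2  2  1  3  3  3]
 [55 56 52 37 15  6  6  5  5  4  2  2  2  2  3  3]
 [55 55 50 34 13  4  5  5  5  4  3  1  1  2  3  4]]
lit
[[ 11  12  12  12  10   8   6   2   0   2   2   2  10   9  -2  -2]
 [  9  12  16  14  12  10   6   2   2  -2  -2   4  -6   2   0   6]
 [  8  12  15  18  14  10   7   3   1   0   0  -1   2   2   4   4]
 [ 19  18  28  34  29  19  14  10   3   3   0   2  -2   2   0   2]
 [ 50  34  50  70  62  40  33  27  13   4   0  -4   0   4  -2   4]
 [ 84  48  60  96 101  78  60  44  24   6  
[... 523 characters left out ...]
 14  11   6   4  -2   1   2   4   6]]
45 -112 [[327.6, 248.6], [325.9, 249.0], [323.4, 249.6], [320.9, 250.2]]
45 -114.5 [[327.3, 247.9], [325.6, 248.3], [323.1, 248.9], [320.7, 249.5]]
45 -117 [[327.1, 247.2], [325.3, 247.6], [322.9, 248.2], [320.4, 248.8]]
52 -112 [[327.6, 247.0], [325.9, 247.4], [323.4, 248.0], [320.9, 248.5]]
52 -114.5 [[327.4, 246.3], [325.6, 246.7], [323.1, 247.3], [320.7, 247.9]]
52 -117 [[327.1, 245.6], [325.3, 246.0], [322.9, 246.6], [320.4, 247.2]]
59 -112 [[327.6, 245.3], [325.9, 245.7], [323.4, 246.3], [320.9, 246.9]]
59 -114.5 [[327.4, 244.6], [325.6, 245.1], [323.1, 245.6], [320.7, 246.2]]
59 -117 [[327.1, 244.0], [325.3, 244.4], [322.9, 245.0], [320.4, 245.5]]
```

```bash
python3 - <<'E'
from rect import *
im=np.mean([cv2.imread(f'pics/top{k}.png').astype(float) for k in('0','6f')],0).astype(np.float32)
def prof(x0,x1,z,ys,f):
    xs=np.arange(x0,x1,.5)
    X,Y=np.meshgrid(xs,ys,indexing='ij')
    q=proj('top',F2W(pose,np.c_[X.ravel(),Y.ravel(),np.full(X.size,z)]*1e-3)).astype(np.float32).reshape(*X.shape,2)
    return f(cv2.remap(im,q[...,0],q[...,1],cv2.INTER_LINEAR)).mean(0)
ys=np.arange(-130,-99,1.)
br=lambda c:c[...,2]-c[...,0]; g=lambda c:c.mean(2)
print(ys.astype(int).tolist())
print("brass z59 x35-44",prof(35,44,59,ys,br).round().astype(int).tolist())
print("brass z56 x29-33",prof(28,32,56,ys,br).round().astype(int).tolist())
print("brass z52 x24-28",prof(24,28,52,ys,br).round().astype(int).tolist())
print("handle z97",prof(-18,18,97,ys,g).round().astype(int).tolist())
ys=np.arange(-98,-70,1.);print(ys.astype(int).tolist())
for x in(12,16,20,24):print("ptr",x,prof(x,x+3,52,ys,g).round().astype(int).tolist())
E
```

```text
[-130, -129, -128, -127, -126, -125, -124, -123, -122, -121, -120, -119, -118, -117, -116, -115, -114, -113, -112, -111, -110, -109, -108, -107, -106, -105, -104, -103, -102, -101, -100]
brass z59 x35-44 [68, 68, 68, 69, 68, 67, 66, 67, 77, 93, 103, 102, 93, 69, 51, 41, 34, 35, 41, 68, 97, 99, 88, 68, 51, 46, 48, 50, 52, 53, 52]
brass z56 x29-33 [26, 28, 31, 30, 29, 26, 24, 34, 47, 69, 91, 97, 100, 99, 97, 94, 92, 93, 98, 101, 108, 109, 93, 72, 39, 12, 10, 11, 11, 11, 12]
brass z52 x24-28 [2, 2, 1, 1, 1, 1, 1, 1, 2, 4, 7, 9, 9, 7, 5, 0, -4, -5, -5, -6, -7, -9, -8, -5, -4, -3, -1, 0, 1, 2, 2]
handle z97 [87, 86, 86, 87, 87, 86, 87, 89, 89, 81, 66, 49, 37, 31, 31, 33, 34, 33, 32, 32, 31, 30, 26, 20, 23, 37, 52, 61, 65, 65, 63]
[-98, -97, -96, -95, -94, -93, -92, -91, -90, -89, -88, -87, -86, -85, -84, -83, -82, -81, -80, -79, -78, -77, -76, -75, -74, -73, -72, -71]
ptr 12 [28, 29, 29, 28, 28, 28, 28, 28, 28, 29, 27, 24, 42, 65, 63, 52, 39, 25, 28, 48, 62, 68, 72, 71, 70, 71, 71, 64]
ptr 16 [34, 33, 32, 32, 31, 29, 28, 29, 31, 31, 30, 28, 28, 41, 51, 45, 40, 34, 27, 41, 58, 67, 72, 74, 73, 73, 74, 71]
ptr 20 [80, 85, 95, 96, 93, 87, 76, 71, 74, 69, 61, 57, 59, 61, 64, 73, 105, 130, 117, 102, 85, 71, 70, 71, 72, 72, 73, 72]
ptr 24 [162, 160, 165, 165, 152, 137, 127, 123, 121, 119, 126, 136, 146, 154, 161, 166, 162, 144, 122, 96, 75, 73, 72, 72, 72, 73, 75, 74]
```

carry_out:
  commands:
    - {"grip": 0.05,"slide": [0,0,-0.003],"turn": [0,0,0]}
    - {"grip": 0.05,"slide": [0,0,-0.006],"turn": [0,0,0]}
    - {"grip": 0.05,"slide": [0,0,-0.008],"turn": [0,0,0]}
    - {"grip": 0.05,"slide": [0,0,-0.008],"turn": [0,0,0]}
    - {"grip": 0.05,"slide": [0,0,-0.008],"turn": [0,0,0]}
    - {"grip": 0.05,"slide": [0,0,-0.008],"turn": [0,0,0]}

```text
time: 18.42
tool_pos: [0.5194, -0.0274, 0.0784]
eef_rot: [-0.26, 1.567, 1.124]
wrist_force: [1.5, 7.8, 2.0]
opening: 0.014
```

```bash
python3 - <<'E'
from rect import *
rep()
n=np.mean([optics.read_camera('top')[:,:,::-1].astype(float) for _ in range(4)],0)
cv2.imwrite('pics/top13.png',n.astype(np.uint8))
cv2.imwrite('pics/top13g.png',np.clip((n-10)*1.8,0,255).astype(np.uint8))
cv2.imwrite('pics/scene13.png',optics.read_camera('scene')[:,:,::-1])
a=[]
for f in('top6f','top13g'):
    rect('top',cv2.imread(f'pics/{f}.png'),55,-35,35,-60,45,6.5,f'pics/j.png'); a.append(cv2.imread('pics/j.png')[:300])
cv2.imwrite('pics/jj.png',np.vstack(a))
E
```

```text
t 18.42 q [-0.21  0.14  1.93  0.    1.08 -1.59] open 0.014 Ffix [[0.  7.9 2. ]]
tcp fix mm [[   0.8 -142.2]] 78.4
tool axes in fixture (cols)
 [[0.001, -1.0, 0.001], [0.003, 0.001, 1.0], [-1.0, -0.001, 0.003]]
```

View pics/jj.png

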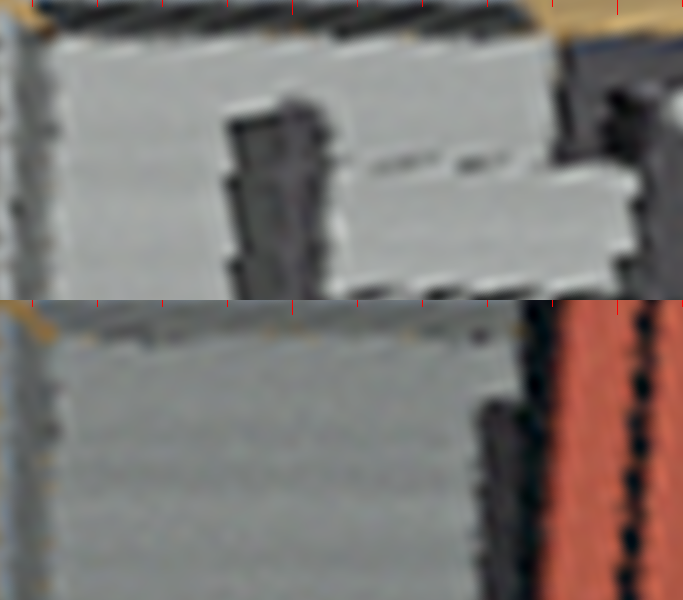

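View pics/scene13.png

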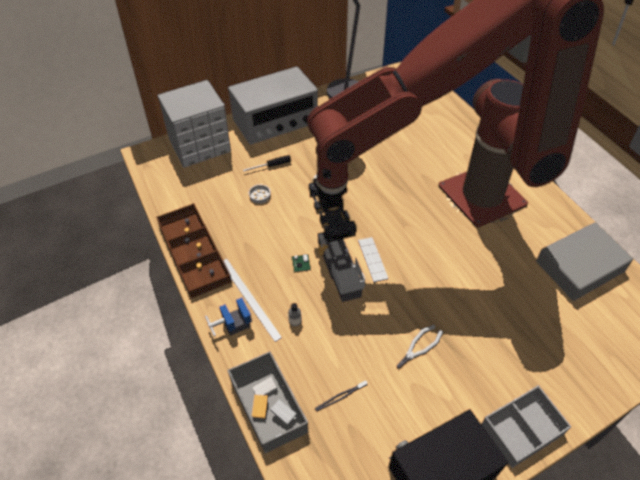

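```bash
python3 - <<'E'
from rect import *
for z in (55,65):
  for f,y0,y1 in(('top6f',-8,13),('top13',-36,-20)):
    im=cv2.imread(f'pics/{f}.png').astype(np.float32)
    ys=np.arange(y0,y1,1.); xs=np.arange(-8,14,.5)
    X,Y=np.meshgrid(xs,ys,indexing='ij')
    q=proj('top',F2W(pose,np.c_[X.ravel(),Y.ravel(),np.full(X.size,z)]*1e-3)).astype(np.float32).reshape(*X.shape,2)
    p=cv2.remap(im,q[...,0],q[...,1],cv2.INTER_LINEAR).mean((0))
    print(z,f); print(ys.astype(int).tolist()); print(p.mean(1).round().astype(int).tolist()); print((p[:,0]-p[:,1]).round(1).tolist())
E
```

```text
55 top6f
[-8, -7, -6, -5, -4, -3, -2, -1, 0, 1, 2, 3, 4, 5, 6, 7, 8, 9, 10, 11, 12]
[166, 158, 135, 103, 78, 68, 70, 75, 79, 76, 70, 69, 70, 71, 70, 67, 67, 92, 132, 157, 164]
[-2.0999999046325684, -2.0, -1.899999976158142, -1.399999976158142, 0.0, 2.0999999046325684, 3.200000047683716, 3.0999999046325684, 3.0, 2.700000047683716, 1.7000000476837158, 0.6000000238418579, -0.4000000059604645, -1.2000000476837158, -1.2999999523162842, -0.8999999761581421, -0.6000000238418579, -0.800000011920929, -1.2000000476837158, -1.5, -1.600000023841858]
55 top13
[-36, -35, -34, -33, -32, -31, -30, -29, -28, -27, -26, -25, -24, -23, -22, -21]
[21, 26, 32, 35, 36, 36, 39, 52, 68, 79, 83, 85, 84, 83, 83, 83]
[1.399999976158142, 1.7000000476837158, 1.5, 1.2999999523162842, 1.2999999523162842, 1.5, 1.2000000476837158, 0.6000000238418579, -0.20000000298023224, -0.6000000238418579, -0.699999988079071, -0.800000011920929, -0.800000011920929, -0.6000000238418579, -0.4000000059604645, -0.5]
65 top6f
[-8, -7, -6, -5, -4, -3, -2, -1, 0, 1, 2, 3, 4, 5, 6, 7, 8, 9, 10, 11, 12]
[151, 123, 92, 72, 67, 71, 77, 78, 7
[... 189 characters left out ...]
4000000953674316, 1.2999999523162842, 0.30000001192092896, -0.800000011920929, -1.2999999523162842, -1.100000023841858, -0.699999988079071, -0.5, -0.8999999761581421, -1.5, -1.7000000476837158, -1.7000000476837158, -1.7999999523162842]
65 top13
[-36, -35, -34, -33, -32, -31, -30, -29, -28, -27, -26, -25, -24, -23, -22, -21]
[26, 32, 35, 36, 36, 40, 53, 69, 79, 83, 85, 84, 83, 83, 83, 83]
[1.7999999523162842, 1.7000000476837158, 1.399999976158142, 1.2999999523162842, 1.399999976158142, 1.100000023841858, 0.4000000059604645, -0.30000001192092896, -0.6000000238418579, -0.6000000238418579, -0.699999988079071, -0.800000011920929, -0.6000000238418579, -0.4000000059604645, -0.5, -0.699999988079071]
```

The slide sits at about 30 mm of travel: 29.9 from the arm, 30–31 from the jaw's shift in the top view. The target was 29.7 ± 0.7. The far and end walls look the same in the rectified view. I'll do one last check of the walls and loose things, then hand in.

```bash
python3 - <<'E'
from ov import *
pose=[.545,.1124,-.1865]
L=[]
for th,c in((1.571,(0,255,0)),):
    C,S=35*np.cos(th),35*np.sin(th)
    L+=[(c,[(-31-C,37,45+S),(-31-C,-37,45+S)]),(c,[(31+C,37,45+S),(31+C,-37,45+S)]),(c,[(-29,39+C,45+S),(29,39+C,45+S)])]
i=cv2.imread('pics/scene13.png').astype(float)
overlay('scene',np.clip((i-10)*1.8,0,255).astype(np.uint8),pose,L,290,230,100,75,8,'pics/fin.png')
a,b=cv2.imread('pics/scene0.png').astype(int),cv2.imread('pics/scene13.png').astype(int)
for n,(x,y,w,h) in dict(board=(288,250,24,24),flask=(286,300,18,30),dish=(248,182,26,24),driver=(243,150,52,28),tweez=(312,378,60,34),conn=(310,166,22,20),cover=(362,238,26,44),pliers=(412,325,34,14)).items():
    print(n,np.abs(a-b)[y:y+h,x:x+w].mean().round(1))
E
```

```text
board 19.0
flask 17.7
dish 22.0
driver 20.4
tweez 23.0
conn 65.3
cover 30.1
pliers 39.4
```

View pics/fin.png

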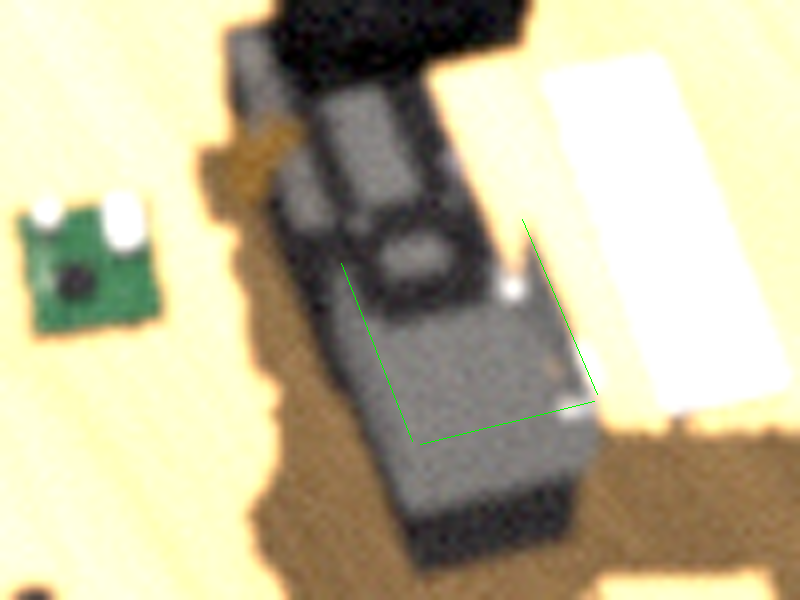

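The near wall's top edge lies on the upright line, and the tray outline matches three upright walls. The board and cover are in their first places; the pixel differences come mainly from the picture's overall brightness change. Handing in.

```bash
python3 - <<'E'
from go import *
rep(); print(r.finish_job())
E
```

```text
t 18.67 q [-0.21  0.14  1.93  0.    1.08 -1.59] open 0.0139 Ffix [[-0.   8.4  0.9]]
tcp fix mm [[   0.7 -142.1]] 78.4
tool axes in fixture (cols)
 [[0.001, -1.0, 0.001], [0.003, 0.001, 1.0], [-1.0, -0.001, 0.003]]
the job is handed in; nothing more can be done
None
```

All three walls are folded upright, and the gripper is holding the slide about 30 mm out, at the mark as best I could measure it. I handed the job in at 18.7 s.

- **Walls:** I pushed each wall until the force rose with no further movement: 9 N far, 11 N end, 15 N near. The last pictures match three upright walls.
- **Near wall:** My first push jammed on its edge at about 70 N, through the fingers and under the 120 N limit. It also bent the wall down a little. I backed off, lifted it with a tilted finger, then pushed it to its stop.
- **Slide:** The handle is held at 35 N squeeze, with the opening at 13.9 mm and a spring force of about 8 N.
    - **Travel:** The arm reads 29.9 mm and the jaw's shift in the top view gives about 30 to 31 mm. I estimated the mark at 29.7 mm, give or take 0.7.
    - **Overshoot:** While measuring I drew the slide to about 34 mm and back to 22 mm, before setting the final position.

**Not confirmed:**
- **Alignment:** I could not see the pointer against the fin at the end, because the arm's shadow hid it. The alignment rests on earlier pictures and the arm's own travel.
- **Loose things:** The board and cover look unmoved by eye. My automatic comparison of the loose things gave no clear answer because the lighting had changed, and the hand hid the connector. The gripper never came low near any of them.

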